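Turn the plates on the drying rack and restart the lamp

TASK

The blue faces of the plates on the drying rack are dry and now the grey backs are to be baked. Turn every plate over and lay it back flat across both rails, about centred between them and square to them, grey face up; the slotted yellow stand will hold a plate on end while you change your grip. When all are turned, turn the lamp's red heat knob clockwise to its end stop, and only then wind the black timer knob, which starts the lamp, clockwise to its end stop in as many partial turns as it takes. Leave the tape and the mug where they are.

Things in the scene. Friction and masses are not known exactly. Their poses are not given: they have to be found in the camera images.
- drying_rack: wooden drying rack, fixed: base board 400 x 170 x 10 mm with two flat-topped rails along its length. Origin at the centre of its underside, x along the rails, y across, z up. Rails: x from -190 to 190 mm, 46 mm wide (33 to 79 mm from the middle line on either side), tops 38 mm above the bench. Between them an open channel 66 mm wide, floor 10 mm above the bench.
- rack_top (a point): middle of the drying rack at rail-top height, 38 mm above the bench, above the channel; axes as the rack's. A plate lies across both rails with its length along y and its centre 3 mm above this height; fingertips fit into the channel on both sides of its middle. Beyond x = 181 mm the channel has a low batten, 22 mm high.
- plate_1: flat aluminium plate 1, 50 x 130 x 6 mm, 100 to 170 g, one broad face blue, the other grey. Origin in the middle of the plate; x across the 50 mm width, y along the 130 mm length, z out of the BLUE face (up when blue is up). It starts across both rails of the drying rack, blue up. Two or three plates are present; an absent one reads None from the start.
- plate_2: flat aluminium plate 2, 50 x 130 x 6 mm, 100 to 170 g, one broad face blue, the other grey. Origin in the middle of the plate; x across the 50 mm width, y along the 130 mm length, z out of the BLUE face (up when blue is up). It starts across both rails of the drying rack, blue up. Two or three plates are present; an absent one reads None from the start.
- plate_3: flat aluminium plate 3, 50 x 130 x 6 mm, 100 to 170 g, one broad face blue, the other grey. Origin in the middle of the plate; x across the 50 mm width, y along the 130 mm length, z out of the BLUE face (up when blue is up). It starts across both rails of the drying rack, blue up. Two or three plates are present; an absent one reads None from the start.
- stand: turning stand, fixed: dark steel base 100 x 120 x 12 mm with two yellow cheeks and one slot between them, which holds a plate upright on its short end. Origin at the centre of its underside, z up. Slot 12 mm wide along y, 34 mm long along x (a plate sticks out 8 mm at both sides). Straight cheeks up to 46 mm above the bench, flared lips up to 60 mm, mouth there about 30 mm.
- stand_slot (a point): middle of the stand's slot floor, 12 mm above the bench; axes as the stand's. A plate in the slot has its length vertical, its width along the stand's x, its centre 65 mm above this point, and leans up to 10 degrees to either y side.
- controller: control box of the drying lamp, fixed: white metal, 210 x 110 mm, its top 54 mm above the bench. Origin at the centre of its underside, x along its length, z up. On its top two bar knobs, each over a round dial: at x = -50 mm the heat knob with a red bar, at x = +50 mm the timer knob with a black bar. At joint value 0 a knob's bar lies along the box's x.
- timer_grip (a point): point on the timer knob's axis, inside its black bar, 77 mm above the bench. The bar is 50 mm long, 13 mm thick and stands 62 to 88 mm above the bench on a round skirt 54 mm across, 4 mm above the box. This frame turns with the knob: x along the bar, y across it, z up.
- timer (a joint): how far the timer is wound, rad: 0 run down, 4.2 end stop (fully wound). Grows as the knob turns clockwise seen from above. Spring and friction resist with 0.07 to 0.11 N m; let go, the knob stays where it is, so it can be wound in several partial turns.
- heat_grip (a point): point on the heat knob's axis, inside its red bar, 77 mm above the bench. The bar is 44 mm long, 13 mm thick and stands 62 to 88 mm above the bench on a round skirt 48 mm across. This frame turns with the knob: x along the bar, y across it, z up.
- heat (a joint): setting of the heat knob, rad: 0 lowest, 2.6 end stop (full heat). Grows as the knob turns clockwise seen from above; friction 0.05 N m, it stays where it is left. (The lamp itself is red, 0.28 m tall, and stands fixed in the far left corner of the bench, about x = 0.67, y = 0.65 m.)
- tape: roll of masking tape lying flat, 104 mm across, 25 mm high; a bystander. Origin at the centre of its underside.
- mug: white enamel mug, about 100 x 81 mm, 58 mm high; a bystander. Origin at the centre of its underside.

How it is judged:
On the way, in this order (a step that is already met when the one before it is completed fails the run):
1. every plate present lies across both rails of the drying rack, grey face up (angle between each of plate_1, plate_2, plate_3's own z axis and vertical above 3.04 rad and z of plate_1 in the frame of drying_rack between 0.036 and 0.046 m and y of plate_1 in the frame of drying_rack between -0.025 and 0.025 m and x of plate_1 in the frame of drying_rack between -0.175 and 0.175 m and angle between the y axis of each of plate_1, plate_2, plate_3 and the y axis of drying_rack, either way round below 0.3 rad and linear speed of each of plate_1, plate_2, plate_3 below 0.02 m/s and z of plate_2 in the frame of drying_rack between 0.036 and 0.046 m and y of plate_2 in the frame of drying_rack between -0.025 and 0.025 m and x of plate_2 in the frame of drying_rack between -0.175 and 0.175 m and z of plate_3 in the frame of drying_rack between 0.036 and 0.046 m and y of plate_3 in the frame of drying_rack between -0.025 and 0.025 m and x of plate_3 in the frame of drying_rack between -0.175 and 0.175 m), for 0.3 s.
2. the heat knob is at its end stop (value of joint heat above 2.5 rad), for 0.2 s.
3. the timer is wound to its end stop (value of joint timer above 4.1 rad), for 0.2 s.
At the end, for the whole second after the job is handed in: Every plate present is at rest on both rails, grey face up (level within 6 degrees), centre within 25 mm of the middle line between the rails and 175 mm of the rack's middle along them, square within 17 degrees; heat over 2.5 rad and timer over 4.1 rad (all of step 1 and value of joint heat above 2.5 rad and value of joint timer above 4.1 rad); the robot touches nothing.
It fails at once if the tape or the mug is moved by more than 3 cm (distance of any of tape, mug from where it was at the start of the episode above 0.03 m).
Of plate_1, plate_2, plate_3 only 2 to 3 are there at a start; the rules pass over those that are not, and their reading is None.
At some moment in a run one of plate_1, plate_2, plate_3 may be knocked a few centimetres aside while the robot is not near it.
Once in a run the grip may slacken for a moment while it holds something.
It also fails if it takes over 210 s, if anything falls off the work surface, if the arm or the gripper's body presses on something with over 40 N, if the wrist force passes 120 N, or if a joint passes its speed limit or range.

ROBOT

A 6-joint arm with a two-finger parallel gripper is mounted at the origin on the work surface; the furniture and walls round the work are solid. World frame = base frame: x ahead of the robot, y to its left, z up, the work surface at z = 0. Lengths are in m, angles in rad, forces in N, time in s.
With the tool pointing down it reaches from about 0.35 to 0.775 m from the base axis. Payload 5.5 kg.
Tool frame: the origin (TCP) lies midway between the tips of the shut fingers; the grasp point (between the pads) lies 19 mm behind it (env.hold_point_z is the distance from the TCP to the grasp point, in m); z points along the fingers, y is the line along which they close (so a half turn about z gives the same grasp; the last joint's range is limited). The gripper opens to 85 mm and grips with 20 to 120 N. Pads are 22 mm wide; open, the fingers measure 114 mm over their backs; the gripper's body (76 mm by 85 mm) begins 54 mm behind the grasp point. The pads swing forward as they close: fully open they stand 13 mm farther back than shut.
Start: joints at [-1.355, 0.313, 0.046, 1.304, 0, 1.431], TCP at [0.2, -0.539, 0.231] pointing down, gripper open.
Joint ranges: [-2.76, 2.76], [-0.86, 1.69], [-1.03, 1.26], [-2.2, 2.34], [-1.47, 1.5], [-3.14, 3.14]. Speed limits (rad/s): [2.57, 2.57, 3.14, 3.14, 3.14, 3.14].

INTERFACE

Orientations are given as a unit quaternion [w, x, y, z].
In Python, from workcell import env, read_camera gives the robot as it stands. The module is installed in compiled form; this text tells all that it offers.
- The arm moves only by the tool carry_out, never from a script. Its argument "moves" is a list of rows, each an object of numbers: "tx", "ty", "tz": the shift along the world's x, y, z in cm; "wx", "wy", "wz": the turn, a rotation vector about the world's x, y, z in rad; "claw": the closure, from -1 (fully open) to 1 (shut). A call has 1 to 8 rows; each row shifts and turns the commanded pose from where the row before left it; what a row does not reach is not made up. A row lasts 1/8 s, in which the tool goes at most 62.5 mm and 10.7 degrees, less where a joint would pass 70% of its speed; a pose out of reach is approached as far as the arm can. A call is refused whole if a number of a shift passes 6.25 or a number of a turn 0.188, either way. A call with a gripper value outside its range is refused whole. The fingers move at their own pace and stop on an object; "newtons" is the grip in N (left out, the last holds). Time passes only in rows, so rows that do not move let the fingers close. It gives the time, the measured TCP pose, the force, the opening and the grip force at its end, in the units of the state.
- env.get_state(): the state, without advancing time (a new reading comes with each control period).
- read_camera(name): name is "scene" or "side" or "wrist"; returns a dict with "image" (480x640x3 uint8, blue, green, red), "z_map" (480x640 float32, m along the optical axis (not along the pixel's ray), 0 where there is no reading), "fx", "fy", "cx", "cy" (pixels), "camera_from_world" (4x4, takes a point from world to camera coordinates); the wrist camera has in their place "hand_eye" (4x4, takes a point from camera to tool coordinates, whose origin is the TCP and whose axes are the flange's). Camera axes: x right, y down, z forward; pixel columns grow to the right and rows downward; lengths in m; the calibration is good to about 2 mm. The wrist camera is an equidistant fisheye: a pixel r from the principal point sees the ray r / f radians off the axis. A picture is of the moment at which its call begins: read the wrist's pose just before it.
- env.hand_in(): hands the job in; it is judged then, once.
The state is a dict: "clock": time; "joint_pos": joint angles; "qvel": joint speeds; "tau": joint torques, N m; "tcp_pos": TCP position; "orientation": TCP orientation; "wrist_force": force on the tool from outside, world axes, zero at the start; "ft_torque": the same for the moment, N m; "finger_gap": finger opening in m; "grip_force": force on a finger pad.
Only numpy, scipy, OpenCV 4.12 (cv2) and the standard library are available. Lean on these libraries where they do the work, as an engineer would, in place of code of your own. Each camera call takes 0.05 s, during which the arm holds its last target. There are 200 camera calls.

## Working session

There is one attempt and no reset: what is moved stays moved. The work goes in short steps, Python scripts to look and compute and a tool call to move; the robot and the scene stay as the last step left them, time stands still between calls to the robot, and variables do not carry over. Pictures are saved under pics/ and viewed, at most 14 in all, crops included, and the job is handed in when it is done.

Besides the shell and the picture viewer there is one more tool, called after "Call:" as name([rows], argument=value, ...), one row to a line, values as JSON. carry_out: Moves the arm, as the interface text tells. Its arguments: {"type":"object","properties":{"moves":{"type":"array","items":{"type":"object","properties":{"tx":{"type":"number"},"ty":{"type":"number"},"tz":{"type":"number"},"wx":{"type":"number"},"wy":{"type":"number"},"wz":{"type":"number"},"claw":{"type":"number"}}}},"newtons":{"type":"number"}},"required":["moves"]}

```bash
mkdir -p pics; ls; python3 - <<'E'
from workcell import env, read_camera
import cv2, numpy as np
print(env.get_state(), env.hold_point_z)
for n in ("scene","side"):
    c=read_camera(n); cv2.imwrite(f"pics/{n}0.png",c["image"])
    print(n,c["fx"],c["fy"],c["cx"],c["cy"],c["camera_from_world"].round(4).tolist())
    np.savez(f"{n}0.npz",**c)
c=read_camera("wrist");print(c["fx"],c["cx"],c["cy"],c["hand_eye"].round(4).tolist())
E
```

```text
pics
{'clock': 0.0, 'joint_pos': array([-1.35462455e+00,  3.14006705e-01,  4.49998969e-02,  1.30359560e+00,
        1.32076207e-05,  1.43118386e+00]), 'qvel': array([-0.00012883, -0.00017353, -0.00243396, -0.00094727, -0.00076439,
       -0.00079244]), 'tau': array([ 4.32401539e-04, -4.80624533e+01,  2.98533279e+01,  1.92761229e-02,
       -1.54839768e-04, -5.78972475e-06]), 'tcp_pos': array([ 0.2001673 , -0.53850279,  0.23041383]), 'orientation': array([-9.02629972e-04,  9.84218479e-01,  1.76955278e-01, -2.79606015e-05]), 'wrist_force': array([ 0.40881083, -0.89842133,  0.07760416]), 'ft_torque': array([-0.02047027, -0.01308359,  0.04440295]), 'grip_force': 0.0, 'finger_gap': 0.08546196378365535} 0.0187
scene 444.51021263715205 444.51021263715205 318.8621993201405 242.312439986809 [[-0.5713, -0.8206, -0.0156, 0.32], [-0.5027, 0.3648, -0.7837, 0.3271], [0.6488, -0.4399, -0.621, 0.8585], [0.0, 0.0, 0.0, 1.0]]
side 547.3754005970465 547.3754005970465 323.88189137473597 242.33781360061158 [[0.9938, -0.1104, -0.0156, -0.5167], [-0.0784, -0.5922, -0.802, 0.1286], [0.0793, 0.7982, -0.5972, 1.7693], [0.0, 0.0, 0.0, 1.0]]
371.64829954431775 322.2902193908357 246.3362115388384 [[0.0003, -0.9648, -0.2631, 0.0657], [1.0, 0.0002, 0.0004, -0.001], [-0.0004, -0.2631, 0.9648, -0.1429], [0.0, 0.0, 0.0, 1.0]]
```

View pics/scene0.png

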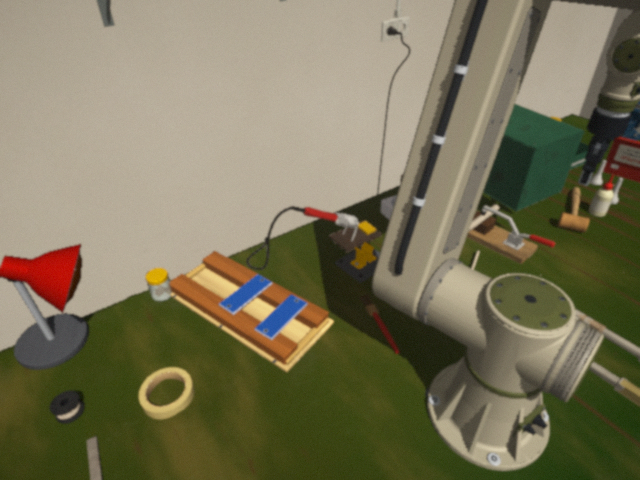

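View pics/side0.png

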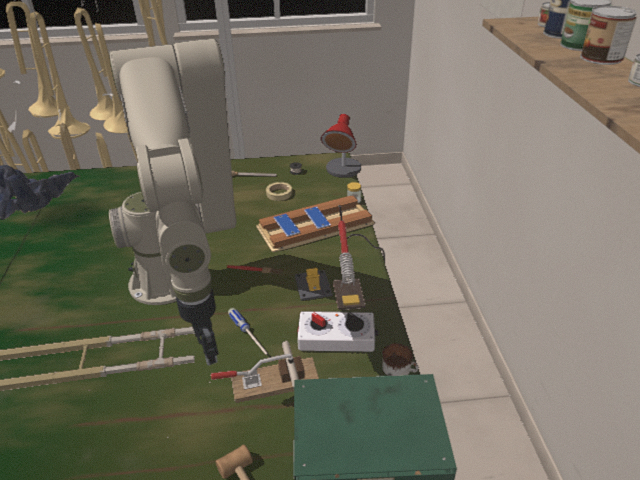

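Two plates (side px (287,224) and (318,216)) lie on the rack. The stand is at side px (313,280), the controller at (337,330), the mug at (398,360) and the tape at (279,191). A soldering iron stand at (348,280) is an obstacle.

```bash
cat > h.py <<'E'
import numpy as np, cv2
from workcell import env, read_camera
def cam(n, save=None):
    c=read_camera(n)
    if save: cv2.imwrite(save,c["image"])
    return c
def xyz(c):
    z=c["z_map"]; v,u=np.mgrid[:480,:640]
    P=np.stack([(u-c["cx"])/c["fx"]*z,(v-c["cy"])/c["fy"]*z,z],-1)
    T=np.linalg.inv(c["camera_from_world"]); W=P@T[:3,:3].T+T[:3,3]
    W[z==0]=np.nan; return W
def plane(c,uv,h):
    uv=np.atleast_2d(uv).astype(float)
    d=np.stack([(uv[:,0]-c["cx"])/c["fx"],(uv[:,1]-c["cy"])/c["fy"],np.ones(len(uv))],-1)
    T=np.linalg.inv(c["camera_from_world"]); d=d@T[:3,:3].T; o=T[:3,3]
    return o+d*((h-o[2])/d[:,2])[:,None]
def mask(c,lo,hi,box=None):
    m=cv2.inRange(cv2.cvtColor(c["image"],cv2.COLOR_BGR2HSV),lo,hi)
    if box is not None:
        b=np.zeros_like(m); x0,y0,x1,y1=box; b[y0:y1,x0:x1]=1; m=m*b
    return m
def blobs(m,amin=30):
    n,l,s,ce=cv2.connectedComponentsWithStats(m)
    return [np.argwhere(l==i)[:,::-1] for i in range(1,n) if s[i,4]>=amin]
def rect(P):  # world xy -> center, (long,short), yaw of long side
    (cx,cy),(w,h),a=cv2.minAreaRect((P[:,:2]*1000).astype(np.float32))
    if w<h: w,h,a=h,w,a+90
    return np.round([cx,cy,w,h],1), round((a+90)%180-90,1)
E
cat > m1.py <<'E'
from h import *
for n in ("side","scene"):
    c=dict(np.load(n+"0.npz")); W=xyz(c)
    print(n)
    for b in blobs(mask(c,(100,120,60),(125,255,255)),100):
        print(" blue",b.mean(0).round(),rect(plane(c,b,.044)),np.nanmedian(W[b[:,1],b[:,0],2]).round(3))
    for b in blobs(mask(c,(18,150,90),(32,255,255)),30):
        p=W[b[:,1],b[:,0]]; print(" yellow",b.mean(0).round(),np.nanmin(p,0).round(3),np.nanmax(p,0).round(3))
    for b in blobs(mask(c,(0,150,80),(8,255,255)),40)+blobs(mask(c,(170,150,80),(180,255,255)),40):
        p=W[b[:,1],b[:,0]]; print(" red",b.mean(0).round(),np.nanmin(p,0).round(3),np.nanmax(p,0).round(3))
    # rail tops
    m=((abs(W[...,2]-.038)<.006)&(c["image"][...,2]>c["image"][...,0].astype(int)+40)).astype(np.uint8)*255
    for b in blobs(m,150): print(" rail",b.mean(0).round(),rect(plane(c,b,.038)))
    m=((abs(W[...,2]-.054)<.006)&(c["image"].min(-1)>120)).astype(np.uint8)*255
    for b in blobs(m,150): print(" box",b.mean(0).round(),rect(plane(c,b,.054)))
c=dict(np.load("side0.npz")); 
cv2.imwrite("pics/crop1.png",cv2.resize(c["image"][170:390,210:430],None,fx=2.7,fy=2.7,interpolation=cv2.INTER_CUBIC))
W=xyz(c)
S=W[225:310,325:385]; k=S[...,2]>.05
print("iron",np.nanpercentile(S[k],[1,50,99],axis=0).round(3))
E
python3 m1.py
```

```text
side
 blue [317. 217.] (array([523.1, 247.2, 121.2,  43.3]), -73.4) 0.046
 blue [286. 224.] (array([410.5, 214.1, 121.2,  44. ]), -69.5) 0.046
 yellow [313. 278.] [ 0.458 -0.122  0.008] [ 0.497 -0.007  0.064]
 red [341. 125.] [0.597 0.524 0.215] [0.692 0.672 0.256]
 red [344. 243.] [ 0.57  -0.066  0.111] [ 0.589 -0.009  0.156]
 red [318. 320.] [ 0.454 -0.329  0.067] [ 0.486 -0.298  0.094]
 red [223. 374.] [ 0.187 -0.48   0.067] [ 0.245 -0.459  0.087]
 rail [322. 206.] (array([549.3, 318.9, 275. ,  51.7]), 18.3)
 rail [356. 216.] (array([662.7, 239.4, 108.3,  49.1]), 17.9)
 rail [302. 231.] (array([477.6, 181.8, 275.5,  59.9]), 19.8)
 rail [232. 461.] (array([ 239.2, -680.8,   72.8,   39.9]), 31.1)
 box [569. 249.] (array([1319.8,  128.1, 1199.5,   19.4]), -90.0)
 box [325. 329.] (array([ 516.4, -319.9,  205.5,  115.8]), -7.3)
scene
 blue [245. 293.] (array([520.2, 239.9, 125. ,  44. ]), -73.1) 0.044
 blue [281. 316.] (array([408. , 208.9, 123.4,  43.5]), -71.3) 0.044
 yellow [586. 222.] [ 0.199 -0.778 -0.005] [ 0.257 -0.674  0.044]
 yellow [367. 227.] [ 0.551 -0.223 -0.003] [ 0.632 -
[... 461 characters left out ...]
.145]
 red [620. 175.] [ 0.228 -1.114 -0.003] [ 0.361 -0.802  0.139]
 red [320. 214.] [ 0.566 -0.066  0.099] [0.585 0.033 0.169]
 red [542. 240.] [ 0.182 -0.475  0.063] [ 0.242 -0.456  0.081]
 red [ 45. 273.] [0.568 0.526 0.149] [0.679 0.671 0.252]
 red [385. 331.] [0.215 0.02  0.01 ] [0.297 0.042 0.017]
 rail [574. 219.] (array([ 235.8, -672.6,   72.2,   50.2]), 23.6)
 rail [229. 267.] (array([635.9, 233.1, 156.7,  50.6]), 18.1)
 rail [231. 315.] (array([494.7, 303.5, 382.6,  49. ]), 18.3)
 rail [295. 304.] (array([428.1, 164. , 171.3,  50. ]), 18.0)
 box [183. 148.] (array([1320.2, -126.5, 1612.7,   40.2]), 90.0)
iron [[ 0.561 -0.139  0.051]
 [ 0.579 -0.082  0.102]
 [ 0.598  0.014  0.164]]
```

View pics/crop1.png

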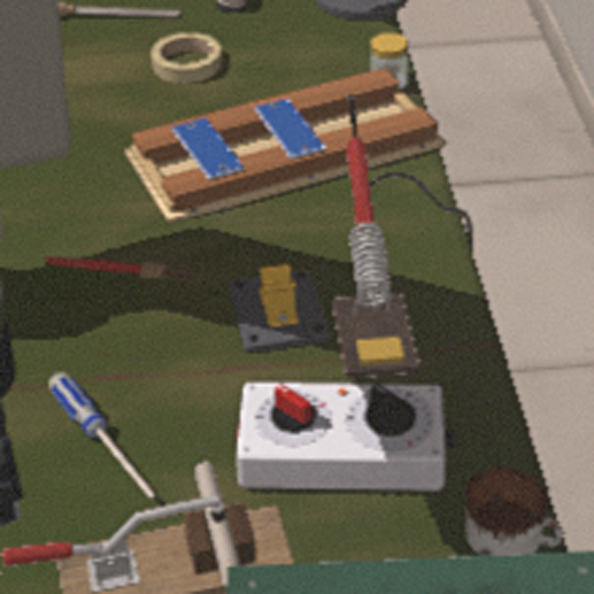

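Crop: the stand cheeks are at crop (280,295), the red bar at (292,405) and the black bar at (390,408). I'll go up over the middle for a wrist view.

Call:
carry_out([
  {"tx": 2.5,"ty": 4,"tz": 3,"claw": -1},
  {"tx": 2.5,"ty": 4.5,"tz": 3},
  {"tx": 2.5,"ty": 4.5,"tz": 3},
  {"tx": 2.5,"ty": 4.5,"tz": 3},
  {"tx": 2.5,"ty": 4.5,"tz": 3},
  {"tx": 2.5,"ty": 4.5},
  {"tx": 2.5,"ty": 4.5},
  {"tx": 2.5,"ty": 4.5},
], newtons=60)

```text
invalid input at $.moves[0]: expected keys tx, ty, tz, wx, wy, wz, claw
```

Call:
carry_out([
  {"tx": 1,"ty": 4.5},
  {"ty": 4},
  {},
  {},
])

```text
invalid input at $.moves[0]: expected keys tx, ty, tz, wx, wy, wz, claw
```

```bash
cat >> h.py <<'E'
from scipy.spatial.transform import Rotation as R
def rot(q): return R.from_quat([q[1],q[2],q[3],q[0]])
def wrist(save=None):
    s=env.get_state(); c=read_camera("wrist")
    if save: cv2.imwrite(save,c["image"])
    T=np.eye(4); T[:3,:3]=rot(s["orientation"]).as_matrix(); T[:3,3]=s["tcp_pos"]
    c["T"]=T@c["hand_eye"]; c["state"]=s; return c
def wdir(c,uv):
    uv=np.atleast_2d(uv).astype(float); x=uv[:,0]-c["cx"]; y=uv[:,1]-c["cy"]; r=np.hypot(x,y)+1e-9; t=r/c["fx"]
    return np.stack([np.sin(t)*x/r,np.sin(t)*y/r,np.cos(t)],-1)
def wplane(c,uv,h):
    d=wdir(c,uv)@c["T"][:3,:3].T; o=c["T"][:3,3]; return o+d*((h-o[2])/d[:,2])[:,None]
def wxyz(c):
    v,u=np.mgrid[:480,:640]; d=wdir(c,np.stack([u.ravel(),v.ravel()],-1)); z=c["z_map"].ravel()
    P=d*(z/d[:,2])[:,None]; W=P@c["T"][:3,:3].T+c["T"][:3,3]; W[z==0]=np.nan; return W.reshape(480,640,3)
def pr(): 
    s=env.get_state(); print(round(s["clock"],2),s["joint_pos"].round(3),s["tcp_pos"].round(4),s["orientation"].round(4),s["wrist_force"].round(1),s["grip_force"],round(s["finger_gap"],4))
E
python3 - <<'E'
from h import *
import pickle
pr()
c=wrist("pics/w1.png"); pickle.dump(c,open("w1.pkl","wb"))
E
```

```text
0.15 [-1.355  0.314  0.045  1.304  0.     1.431] [ 0.2002 -0.5386  0.2306] [-7.000e-04  9.842e-01  1.770e-01 -0.000e+00] [-0.2  0.2 -0.1] 0.0 0.0853
```

View pics/w1.png

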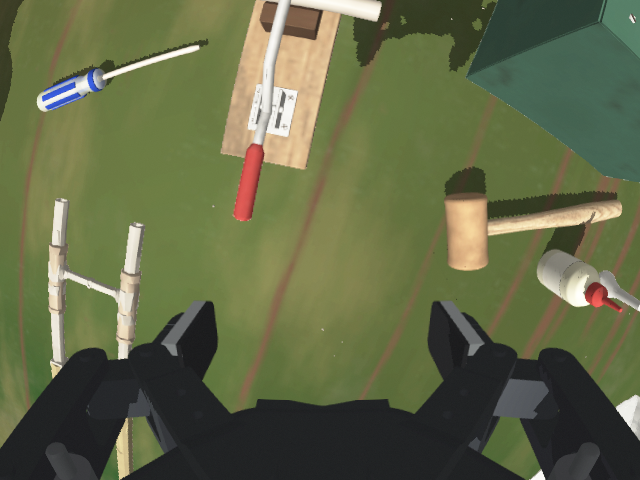

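The wrist view shows only the toggle clamp and mallet (nothing relevant); every row needs all keys.

Call:
carry_out([
  {"tx": 2.5,"ty": 4,"tz": 3,"wx": 0,"wy": 0,"wz": 0,"claw": -1},
  {"tx": 2.5,"ty": 4.5,"tz": 3,"wx": 0,"wy": 0,"wz": 0,"claw": -1},
  {"tx": 2.5,"ty": 4.5,"tz": 3,"wx": 0,"wy": 0,"wz": 0,"claw": -1},
  {"tx": 2.5,"ty": 4.5,"tz": 3,"wx": 0,"wy": 0,"wz": 0,"claw": -1},
  {"tx": 2.5,"ty": 4.5,"tz": 3,"wx": 0,"wy": 0,"wz": 0,"claw": -1},
  {"tx": 2.5,"ty": 4.5,"tz": 0,"wx": 0,"wy": 0,"wz": 0,"claw": -1},
  {"tx": 2.5,"ty": 4.5,"tz": 0,"wx": 0,"wy": 0,"wz": 0,"claw": -1},
  {"tx": 2.5,"ty": 4.5,"tz": 0,"wx": 0,"wy": 0,"wz": 0,"claw": -1},
], newtons=60)

```text
clock: 1.2
tcp_pos: [0.4008, -0.1825, 0.3814]
orientation: [0.0, 0.984, 0.177, 0.0]
wrist_force: [1.1, -0.8, -0.4]
finger_gap: 0.0854
grip_force: 0.0
```

Call:
carry_out([
  {"tx": 1,"ty": 4.5,"tz": 0,"wx": 0,"wy": 0,"wz": 0,"claw": -1},
  {"tx": 0,"ty": 4,"tz": 0,"wx": 0,"wy": 0,"wz": 0,"claw": -1},
  {"tx": 0,"ty": 0,"tz": 0,"wx": 0,"wy": 0,"wz": 0,"claw": -1},
  {"tx": 0,"ty": 0,"tz": 0,"wx": 0,"wy": 0,"wz": 0,"claw": -1},
])

```text
clock: 1.7
tcp_pos: [0.4104, -0.0993, 0.3813]
orientation: [0.0, 0.984, 0.177, 0.0]
wrist_force: [-0.2, 0.6, -0.6]
finger_gap: 0.0851
grip_force: 0.0
```

```bash
python3 - <<'E'
from h import *
import pickle
pr()
c=wrist("pics/w2.png"); pickle.dump(c,open("w1.pkl","wb"))
E
```

```text
1.7 [-0.428  0.014  0.05   1.607 -0.     2.358] [ 0.4104 -0.0993  0.3813] [3.000e-04 9.842e-01 1.772e-01 0.000e+00] [-0.2  0.6 -0.6] 0.0 0.0851
```

View pics/w2.png

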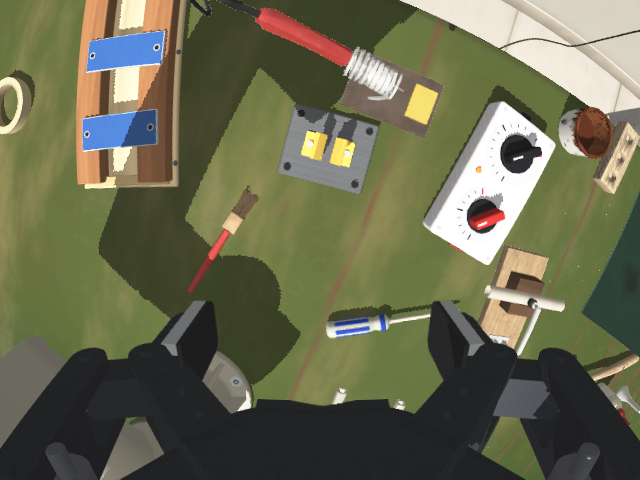

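The wrist view shows the stand at (328,148) with its slot running nearly up-image, plates at (125,50) and (120,130), the controller at (490,180) with the red bar at (487,217) and the black bar at (522,153), and the mug at (585,132).

```bash
cat > m2.py <<'E'
from h import *
import pickle
c=pickle.load(open("w1.pkl","rb")); W=wxyz(c); im=c["image"]
def show(t,bs,h):
    for b in bs: print(t,b.mean(0).round(),len(b),rect(wplane(c,b,h)),"z",np.nanmedian(W[b[:,1],b[:,0],2]).round(3))
show("blue",blobs(mask(c,(100,120,60),(125,255,255),(60,0,200,200)),100),.044)
show("yel",blobs(mask(c,(18,140,90),(32,255,255),(290,110,370,180)),60),.06)
show("yelall",[np.argwhere(mask(c,(18,140,90),(32,255,255),(290,110,370,180)))[:,::-1]],.06)
m=((abs(W[...,2]-.012)<.006)&(im.max(-1)<130)&(im.max(-1).astype(int)-im.min(-1)<30)).astype(np.uint8)*255; m[:,:270]=0;m[:,385:]=0;m[:95]=0;m[200:]=0
show("base",blobs(cv2.morphologyEx(m,cv2.MORPH_CLOSE,np.ones((9,9))),300),.012)
m=((abs(W[...,2]-.054)<.006)&(im.min(-1)>90)).astype(np.uint8)*255; m[:,:410]=0;m[:,560:]=0;m[280:]=0
m=cv2.morphologyEx(m,cv2.MORPH_CLOSE,np.ones((41,41))); show("box",blobs(m,1000),.054)
show("red",blobs(mask(c,(0,150,90),(10,255,255),(460,190,520,240))|mask(c,(170,150,90),(180,255,255),(460,190,520,240)),40),.088)
k=(W[...,2]>.08)&(im.max(-1)<80); k[:,:480]=0;k[:,560:]=0;k[:120]=0;k[190:]=0
show("black",blobs(k.astype(np.uint8)*255,30),.088)
m=((abs(W[...,2]-.038)<.005)).astype(np.uint8)*255; m[:,200:]=0;m[200:]=0; m[mask(c,(100,120,60),(125,255,255))>0]=0
show("rail",blobs(m,150),.038)
for n in ("side",):
    d=dict(np.load("side0.npz"));V=xyz(d)
    for t,(x0,y0,x1,y1),lo in (("tape",(262,180,296,202),.012),("mug",(380,340,418,378),.03)):
        p=V[y0:y1,x0:x1].reshape(-1,3); p=p[(p[:,2]>lo)]; print(t,np.nanpercentile(p,[2,98],axis=0).round(3).tolist())
E
python3 m2.py
```

```text
blue [125.  51.] 2131 (array([519. , 242.8, 126.2,  46.8]), -73.2) z 0.044
blue [119. 130.] 2223 (array([407.3, 210.3, 125.8,  46.6]), -70.5) z 0.044
yel [320. 145.] 226 (array([472.7, -71.7,  33.8,  16. ]), 20.3) z 0.054
yel [339. 150.] 329 (array([474.7, -98.3,  33.3,  23.1]), -2.3) z 0.055
yelall [331. 148.] 577 (array([473.1, -84.1,  58.8,  33.4]), -84.0) z 0.054
base [347. 118.] 2604 (array([511.6, -81. , 122.4, 111.9]), -87.6) z 0.012
box [494. 184.] 10226 (array([ 517.2, -312.9,  208.4,  111. ]), -8.2) z 0.055
red [487. 218.] 415 (array([ 467.9, -301.9,   48.7,   19.5]), -47.9) z 0.086
black [525. 154.] 293 (array([ 566.1, -319.4,   52. ,   14.3]), -51.4) z 0.087
rail [90. 89.] 3398 (array([456.4, 286.4, 293.4,  50.2]), 18.3) z 0.038
rail [155.  92.] 3937 (array([479.7, 178.1, 271. ,  51.6]), 19.0) z 0.038
tape [[0.344, 0.435, 0.012], [0.44, 0.541, 0.033]]
mug [[0.586, -0.648, 0.031], [0.706, -0.406, 0.219]]
```

Call:
carry_out([
  {"tx": 0,"ty": 0,"tz": -4,"wx": 0,"wy": 0,"wz": 0,"claw": -1},
  {"tx": 0,"ty": 0,"tz": -5,"wx": 0,"wy": 0,"wz": 0,"claw": -1},
  {"tx": 0,"ty": 0,"tz": -5,"wx": 0,"wy": 0,"wz": 0,"claw": -1},
  {"tx": 0,"ty": 0,"tz": -2,"wx": 0,"wy": 0,"wz": 0,"claw": -1},
  {"tx": 0,"ty": 0,"tz": 0,"wx": 0,"wy": 0,"wz": 0,"claw": -1},
])

```text
clock: 2.38
tcp_pos: [0.409, -0.0996, 0.2197]
orientation: [-0.001, 0.984, 0.176, -0.002]
wrist_force: [-0.0, 0.1, 1.0]
finger_gap: 0.0851
grip_force: 0.0
```

```bash
python3 - <<'E'
from h import *
import pickle
pr()
c=wrist(); pickle.dump(c,open("w2.pkl","wb"))
W=wxyz(c)
k=(abs(W[...,0]-.475)<.09)&(abs(W[...,1]+.085)<.09)
ys,xs=np.where(k); x0,x1,y0,y1=xs.min(),xs.max(),ys.min(),ys.max(); print(x0,x1,y0,y1)
cv2.imwrite("pics/stand.png",cv2.resize(c["image"][y0:y1,x0:x1],None,fx=2.4,fy=2.4,interpolation=cv2.INTER_CUBIC))
m=(k&(W[...,2]>.03)&(W[...,2]<.075)); p=W[m]; print("cheek",rect(p),p.mean(0))
m=(k&(abs(W[...,2]-.012)<.005)&(c["image"].astype(int).max(-1)-c["image"].min(-1)<25)); m=cv2.morphologyEx(m.astype(np.uint8)*255,cv2.MORPH_OPEN,np.ones((3,3)))
for b in blobs(m,300): print("base",rect(wplane(c,b,.012)))
E
```

```text
2.38 [-0.43   0.023 -0.334  1.217 -0.     2.358] [ 0.409  -0.0996  0.2197] [-0.001   0.9844  0.1759 -0.0017] [-0.   0.1  1. ] 0.0 0.0851
0 639 19 479
cheek (array([511. , -93.5, 123.5,  49. ]), -15.2) [ 0.4900554  -0.09055849  0.05582204]
base (array([552.3, -88.9,  30.3,  18.5]), 17.7)
base (array([473.1, -83.3, 119.3,  99.9]), -84.4)
```

View pics/stand.png

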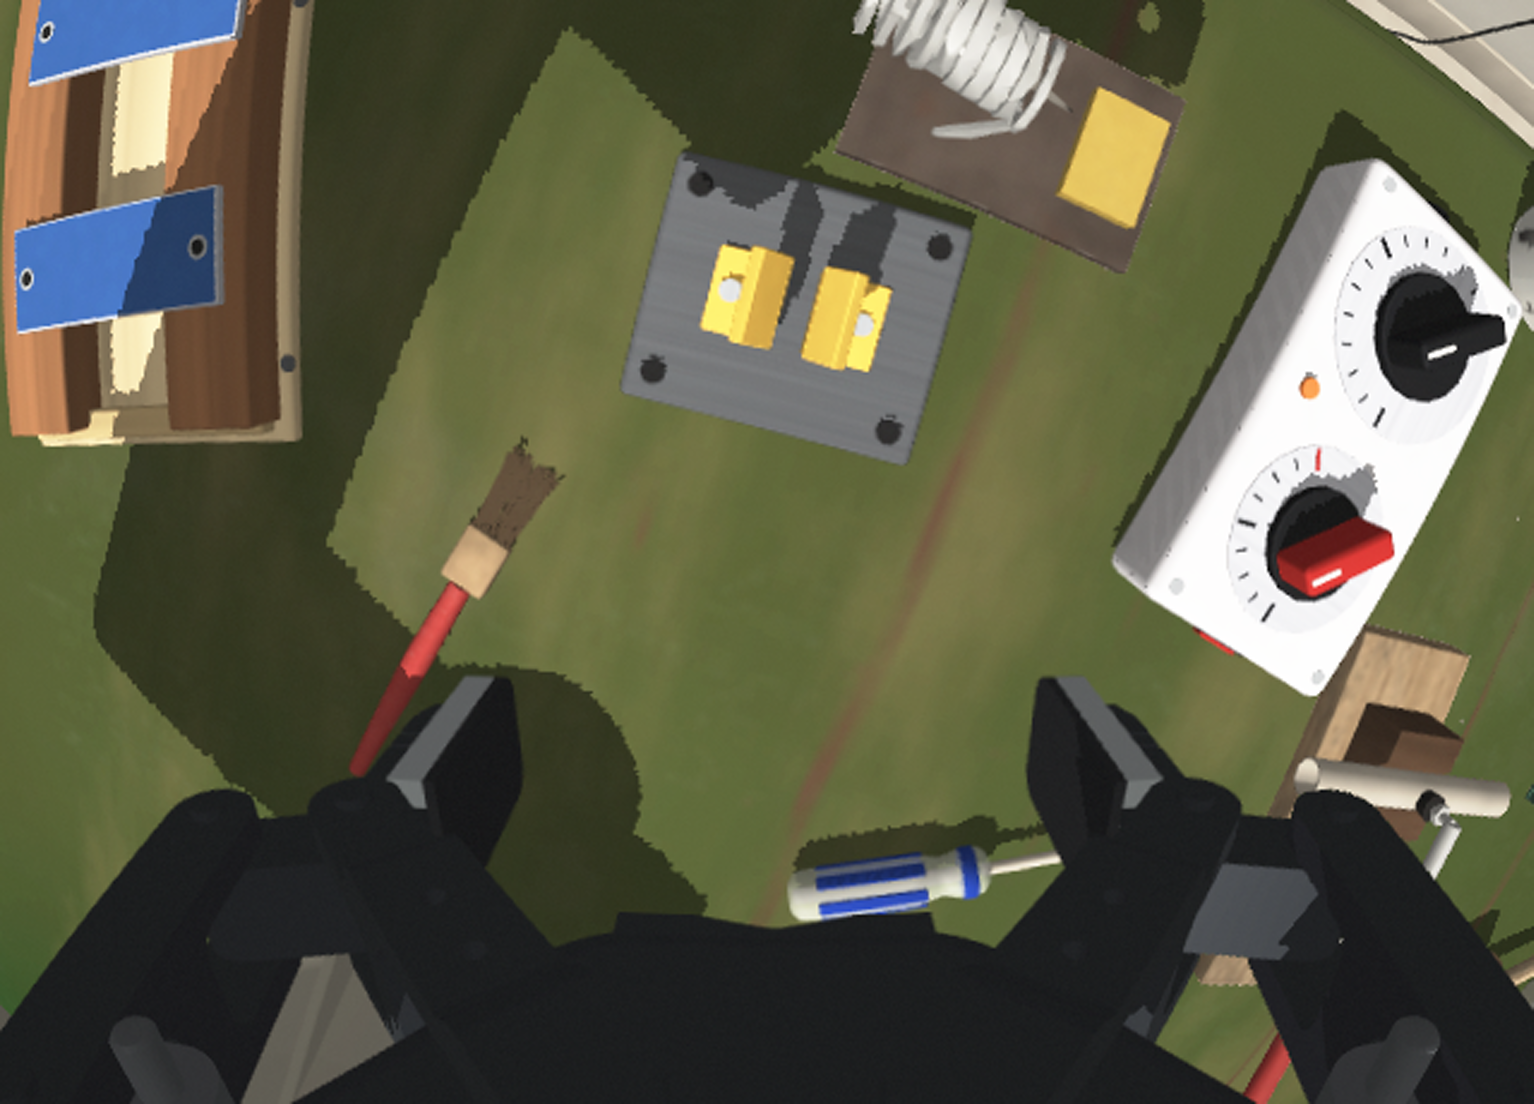

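Crop: the stand base reads as a clean rectangle and its slot runs between the yellow cheeks at about (800,310). The stand centre is (0.473, -0.083) with yaw 5.6°.

```bash
cat >> h.py <<'E'
Z=np.array([0,0,1.]); S=(.473,-.083,np.radians(5.6)); RK=(.512,.250,np.radians(18.1))
def u(a): return np.array([np.cos(a),np.sin(a),0])
def go(p,M,n=None):
    s=env.get_state(); d=(p-s["tcp_pos"])*100; w=(R.from_matrix(M)*rot(s["orientation"]).inv()).as_rotvec()
    k=n or int(np.ceil(max(np.linalg.norm(d)/6,np.linalg.norm(w)/.18,1)))
    print("shift",d.round(2),"turn",w.round(3),"rows",k,"per row",(d/k).round(2),(w/k).round(3))
def frame(y,z): return np.stack([np.cross(y,z),y,z],1)
# flat=plate lying; ey yaw a of plate length; side=+1: pick pose (blue up), -1: place pose. grasp o toward the end that is up in stand
def flat(x,y,a,z=.041,o=.01,side=1,b=np.radians(30),back=.0232):
    ex,ey=u(a-np.pi/2),u(a); t=-side*np.sin(b)*ey-np.cos(b)*Z
    return np.array([x,y,z])+side*o*ey+back*t, frame(side*ex,t)
def up(z=.077,o=.01,side=1,b=np.radians(30),back=.0232,dy=0.):
    ex,ey=u(S[2]),u(S[2]+np.pi/2); t=side*np.cos(b)*ey-np.sin(b)*Z
    return np.array([S[0],S[1],z+o])+dy*ey+back*t, frame(side*ex,t)
E
python3 - <<'E'
from h import *
p,M=flat(.4075,.2097,np.radians(109.5)); print(p); go(p+.12*Z,M)
E
```

```text
[0.40803409 0.20819177 0.02090821]
shift [-0.19 30.81 -8.02] turn [-0.524  0.245  1.519] rows 10 per row [-0.02  3.08 -0.8 ] [-0.052  0.024  0.152]
```

Call:
carry_out([
  {"tx": 0,"ty": 3.1,"tz": 0,"wx": -0.052,"wy": 0.024,"wz": 0.152,"claw": -1},
  {"tx": 0,"ty": 3.1,"tz": 0,"wx": -0.052,"wy": 0.024,"wz": 0.152,"claw": -1},
  {"tx": 0,"ty": 3.1,"tz": -1,"wx": -0.052,"wy": 0.024,"wz": 0.152,"claw": -1},
  {"tx": 0,"ty": 3.1,"tz": -1,"wx": -0.052,"wy": 0.024,"wz": 0.152,"claw": -1},
  {"tx": 0,"ty": 3.1,"tz": -1,"wx": -0.052,"wy": 0.024,"wz": 0.152,"claw": -1},
  {"tx": 0,"ty": 3.1,"tz": -1,"wx": -0.052,"wy": 0.024,"wz": 0.152,"claw": -1},
  {"tx": 0,"ty": 3.1,"tz": -1,"wx": -0.052,"wy": 0.024,"wz": 0.152,"claw": -1},
  {"tx": 0,"ty": 3.1,"tz": -1,"wx": -0.052,"wy": 0.024,"wz": 0.152,"claw": -1},
])

```text
clock: 3.42
tcp_pos: [0.4121, 0.1505, 0.1627]
orientation: [0.176, 0.682, 0.699, -0.121]
wrist_force: [0.6, -0.3, -0.4]
finger_gap: 0.0857
grip_force: 0.0
```

Call:
carry_out([
  {"tx": -0.1,"ty": 3.1,"tz": -1,"wx": -0.052,"wy": 0.024,"wz": 0.152,"claw": -1},
  {"tx": -0.1,"ty": 2.9,"tz": -1,"wx": -0.052,"wy": 0.024,"wz": 0.152,"claw": -1},
  {"tx": 0,"ty": 0,"tz": 0,"wx": 0,"wy": 0,"wz": 0,"claw": -1},
  {"tx": 0,"ty": 0,"tz": 0,"wx": 0,"wy": 0,"wz": 0,"claw": -1},
])

```text
clock: 3.92
tcp_pos: [0.4092, 0.2091, 0.1423]
orientation: [0.21, 0.558, 0.79, -0.146]
wrist_force: [0.5, 0.4, 0.9]
finger_gap: 0.0853
grip_force: 0.0
```

```bash
python3 - <<'E'
from h import *
pr()
p,M=flat(.4075,.2097,np.radians(109.5)); go(p+.12*Z,M)
c=wrist()
for b in blobs(mask(c,(100,120,40),(125,255,255)),300): print(b.mean(0).round(),rect(wplane(c,b,.044)))
E
```

```text
3.92 [ 0.611  0.286 -0.322  1.109 -0.498  1.878] [0.4092 0.2091 0.1423] [ 0.21    0.5577  0.7897 -0.1459] [0.5 0.4 0.9] 0.0 0.0853
shift [-0.12 -0.1  -0.14] turn [-0.007  0.001 -0.002] rows 1 per row [-0.12 -0.1  -0.14] [-0.007  0.001 -0.002]
[320. 158.] (array([407.1, 210.3, 126.7,  47.1]), -70.5)
[496. 176.] (array([519.2, 242.4, 127.3,  47.3]), -73.4)
```

```bash
cat > kin.py <<'E'
from h import *
from scipy.optimize import least_squares
Q=np.array([[-1.3546,.314,.045,1.3036,0],[-.428,.014,.05,1.607,0],[-.43,.023,-.334,1.217,0],[.611,.286,-.322,1.109,-.498]])
Pm=np.array([[.2002,-.5386,.2306],[.4104,-.0993,.3813],[.409,-.0996,.2197],[.4092,.2091,.1423]])
def fk(q,k):
    L1,L2,h,T4,T5,d,f=k; ph=q[1]-q[2]+q[3]; el=q[1]-q[2]+f; c,s=np.cos(q[4]),np.sin(q[4])
    t=np.array([c*np.cos(ph),s,-c*np.sin(ph)])
    v=np.array([L1*np.sin(q[1])+L2*np.cos(el)+T4*np.cos(ph),d,h+L1*np.cos(q[1])-L2*np.sin(el)-T4*np.sin(ph)])+T5*t
    A=R.from_euler('z',q[0]).as_matrix(); return A@v,A@t
g0=np.array([.57,.41,.18,.1,.25,.08,0.])
k=least_squares(lambda k:np.r_[np.concatenate([(fk(q,k)[0]-p) for q,p in zip(Q,Pm)]),.003*(k-g0)],g0).x
lo=np.array([-2.76,-.86,-1.03,-2.2,-1.47]);hi=np.array([2.76,1.69,1.26,2.34,1.5])
def ik(p,M):
    best=None
    for q1 in (-.8,-.2,.5):
        r=least_squares(lambda q:np.r_[fk(q,k)[0]-p,.3*(fk(q,k)[1]-M[:,2])],[q1,.3,-.3,1.2,0],bounds=(lo,hi))
        if best is None or r.cost<best.cost: best=r
    q=best.x
    return q,np.sqrt(best.cost*2)
if __name__=="__main__":
    print(k.round(3),np.abs([fk(q,k)[0]-p for q,p in zip(Q,Pm)]).max())
    for b in (20,30,40):
        for s in (1,-1):
            for z in (.077,.16):
                q,e=ik(*up(z=z,side=s,b=np.radians(b))); print("up",b,s,z,q.round(2),round(e,4))
            q,e=ik(*flat(.4075,.2097,np.radians(109.5),side=s,b=np.radians(b))); print("flat",b,s,q.round(2),round(e,4))
            q,e=ik(*flat(.519,.2415,np.radians(107),side=s,b=np.radians(b))); print("flatA",b,s,q.round(2),round(e,4))
E
python3 kin.py
```

```text
[ 0.519  0.413  0.232  0.139  0.3    0.08  -0.132] 0.0002502841751664542
up 20 1 0.077 [-0.73  0.96  0.06  1.79  0.69] 0.0
up 20 1 0.16 [-0.73  0.86  0.08  1.91  0.69] 0.0
flat 20 1 [ 0.53  0.36 -0.52  0.77 -0.34] 0.0
flatA 20 1 [ 0.48  0.53 -0.22  0.88 -0.34] 0.0
up 20 -1 0.077 [ 0.21  0.59 -0.54  0.73 -1.21] 0.0
up 20 -1 0.16 [ 0.21  0.46 -0.48  0.92 -1.21] 0.0
flat 20 -1 [ 0.07  0.32 -0.57  0.77  0.34] 0.0
flatA 20 -1 [ 0.11  0.49 -0.3   0.85  0.34] 0.0
up 30 1 0.077 [-0.71  0.83 -0.02  1.62  0.64] 0.0
up 30 1 0.16 [-0.71  0.73  0.03  1.77  0.64] 0.0
flat 30 1 [ 0.61  0.43 -0.46  0.83 -0.5 ] 0.0
flatA 30 1 [ 0.55  0.6  -0.17  0.95 -0.51] 0.0
up 30 -1 0.077 [ 0.16  0.47 -0.59  0.63 -1.04] 0.0
up 30 -1 0.16 [ 0.16  0.35 -0.51  0.83 -1.04] 0.0
flat 30 -1 [-0.02  0.39 -0.55  0.84  0.49] 0.0
flatA 30 -1 [ 0.03  0.54 -0.28  0.91  0.5 ] 0.0
up 40 1 0.077 [-0.68  0.7  -0.1   1.46  0.58] 0.0
up 40 1 0.16 [-0.68  0.61 -0.03  1.62  0.58] 0.0
flat 40 1 [ 0.69  0.53 -0.4   0.92 -0.65] 0.0
flatA 40 1 [ 0.61  0.68 -0.1   1.05 -0.66] 0.0
up 40 -1 0.077 [ 0.11  0.38 -0.6   0.6  -0.87] 0.0
up 40 -1 0.16 [ 0.11  0.26 -0.51  0.81 -0.87] 0.0
flat 40 -1 [-0.1   0.48 -0.5   0.94  0.62] 0.0
flatA 40 -1 [-0.03  0.61 -0.24  0.99  0.65] 0.0
```

Call:
carry_out([
  {"tx": -0.1,"ty": -0.1,"tz": -3,"wx": -0.007,"wy": 0,"wz": 0,"claw": -1},
  {"tx": 0,"ty": 0,"tz": -4,"wx": 0,"wy": 0,"wz": 0,"claw": -1},
  {"tx": 0,"ty": 0,"tz": -4,"wx": 0,"wy": 0,"wz": 0,"claw": -1},
  {"tx": 0,"ty": 0,"tz": -1.1,"wx": 0,"wy": 0,"wz": 0,"claw": -1},
  {"tx": 0,"ty": 0,"tz": 0,"wx": 0,"wy": 0,"wz": 0,"claw": -1},
])

```text
clock: 4.6
tcp_pos: [0.4077, 0.2073, 0.0208]
orientation: [0.212, 0.557, 0.789, -0.15]
wrist_force: [0.6, -0.5, -0.2]
finger_gap: 0.0853
grip_force: 0.0
```

```bash
python3 - <<'E'
from h import *
pr()
p,M=flat(.4075,.2097,np.radians(109.5)); go(p,M)
c=wrist("pics/pick.png")
d=dict(np.load("side0.npz"));V=xyz(d)
m=mask(d,(60,80,20),(90,255,140),(290,370,450,480)); p=V[m>0]; print("green",np.nanpercentile(p,[2,98],axis=0).round(3).tolist())
E
```

```text
4.6 [ 0.613  0.429 -0.468  0.828 -0.503  1.881] [0.4077 0.2073 0.0208] [ 0.2117  0.5568  0.7892 -0.1497] [ 0.6 -0.5 -0.2] 0.0 0.0853
shift [0.03 0.09 0.01] turn [ 0.001 -0.    -0.001] rows 1 per row [0.03 0.09 0.01] [ 0.001 -0.    -0.001]
green [[0.388, -0.859, 0.15], [0.631, -0.662, 0.221]]
```

View pics/pick.png

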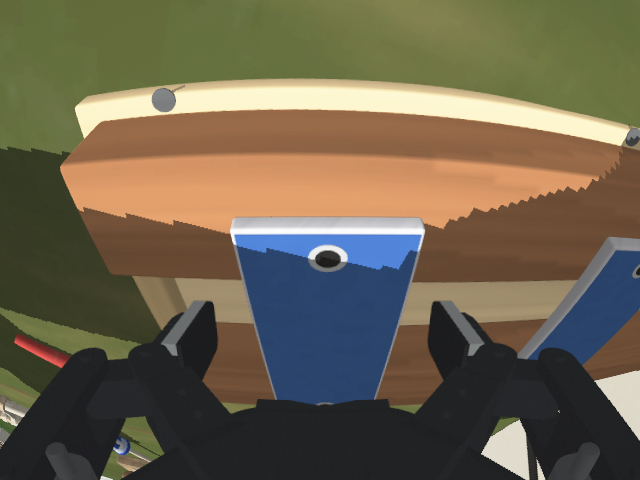

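The plate is centred between the open fingers (px 215–430, plate 235–425). I'll close and lift.

Call:
carry_out([
  {"tx": 0,"ty": 0,"tz": 0,"wx": 0,"wy": 0,"wz": 0,"claw": 1},
  {"tx": 0,"ty": 0,"tz": 0,"wx": 0,"wy": 0,"wz": 0,"claw": 1},
  {"tx": 0,"ty": 0,"tz": 0,"wx": 0,"wy": 0,"wz": 0,"claw": 1},
  {"tx": 0,"ty": 0,"tz": 0,"wx": 0,"wy": 0,"wz": 0,"claw": 1},
  {"tx": 0,"ty": 0,"tz": 0,"wx": 0,"wy": 0,"wz": 0,"claw": 1},
], newtons=80)

```text
clock: 5.28
tcp_pos: [0.4081, 0.2087, 0.0218]
orientation: [0.212, 0.556, 0.79, -0.148]
wrist_force: [-1.3, 1.3, 6.8]
finger_gap: 0.0485
grip_force: 81.5
```

Call:
carry_out([
  {"tx": 0,"ty": 0,"tz": 1,"wx": 0,"wy": 0,"wz": 0,"claw": 1},
  {"tx": 0,"ty": 0,"tz": 3,"wx": 0,"wy": 0,"wz": 0,"claw": 1},
  {"tx": 0,"ty": 0,"tz": 4,"wx": 0,"wy": 0,"wz": 0,"claw": 1},
  {"tx": 0,"ty": 0,"tz": 4,"wx": 0,"wy": 0,"wz": 0,"claw": 1},
  {"tx": 0,"ty": 0,"tz": 4,"wx": 0,"wy": 0,"wz": 0,"claw": 1},
  {"tx": 0,"ty": 0,"tz": 0,"wx": 0,"wy": 0,"wz": 0,"claw": 1},
])

```text
clock: 6.02
tcp_pos: [0.4088, 0.2091, 0.1837]
orientation: [0.213, 0.557, 0.789, -0.146]
wrist_force: [0.5, 0.9, -2.5]
finger_gap: 0.0485
grip_force: 82.7
```

```bash
cat >> h.py <<'E'
def plate(c,amin=1500,hsv=((100,100,30),(125,255,255))):
    """plane fit of biggest coloured blob near hand; in tool frame: centre, normal"""
    b=max(blobs(mask(c,*hsv),amin),key=len); W=wxyz(c)
    p=W[b[:,1],b[:,0]]; p=p[np.isfinite(p).all(1)]; s=c["state"]; M=rot(s["orientation"]).as_matrix()
    q=(p-s["tcp_pos"])@M; m=np.median(q,0); 
    for _ in range(3):
        U,_,Vt=np.linalg.svd(q-q.mean(0),full_matrices=False); n=Vt[2]; r=(q-q.mean(0))@n; q=q[abs(r)<max(.003,np.std(r)*1.5)]
    n=n*np.sign(-n[2]); return q.min(0).round(4),q.max(0).round(4),n.round(3),(M@n).round(3)
E
python3 - <<'E'
from h import *
pr(); c=wrist(); print(plate(c)); s=rot(env.get_state()["orientation"]).as_matrix()
p,M=up(z=.077+.085); print(p); go(p,M)
E
```

```text
6.03 [ 0.614  0.253 -0.26   1.205 -0.503  1.881] [0.4088 0.2091 0.1837] [ 0.2128  0.5569  0.7894 -0.1464] [ 0.5  0.9 -2.5] 82.72778749465942 0.0485
(array([-0.0568, -0.0248, -0.0541]), array([0.0455, 0.0231, 0.0074]), array([-0.501,  0.001, -0.866]), array([-0.004, -0.003,  1.   ]))
[ 0.47103938 -0.0630041   0.1604    ]
shift [  6.32 -27.16  -2.13] turn [ 1.535  0.346 -0.191] rows 9 per row [ 0.7  -3.02 -0.24] [ 0.171  0.038 -0.021]
```

Call:
carry_out([
  {"tx": 0.6,"ty": -2.7,"tz": 0,"wx": 0.153,"wy": 0.035,"wz": -0.019,"claw": 1},
  {"tx": 0.6,"ty": -2.7,"tz": 0,"wx": 0.153,"wy": 0.035,"wz": -0.019,"claw": 1},
  {"tx": 0.6,"ty": -2.7,"tz": 0,"wx": 0.153,"wy": 0.035,"wz": -0.019,"claw": 1},
  {"tx": 0.6,"ty": -2.7,"tz": 0,"wx": 0.153,"wy": 0.035,"wz": -0.019,"claw": 1},
  {"tx": 0.6,"ty": -2.7,"tz": 0,"wx": 0.153,"wy": 0.035,"wz": -0.019,"claw": 1},
  {"tx": 0.6,"ty": -2.7,"tz": 0,"wx": 0.153,"wy": 0.035,"wz": -0.019,"claw": 1},
  {"tx": 0.6,"ty": -2.7,"tz": 0,"wx": 0.153,"wy": 0.035,"wz": -0.019,"claw": 1},
  {"tx": 0.6,"ty": -2.7,"tz": -0.5,"wx": 0.153,"wy": 0.035,"wz": -0.019,"claw": 1},
])

```text
clock: 7.08
tcp_pos: [0.4554, -0.0094, 0.175]
orientation: [-0.262, 0.606, 0.71, 0.245]
wrist_force: [0.2, -0.1, -1.3]
finger_gap: 0.0483
grip_force: 82.7
```

Call:
carry_out([
  {"tx": 0.7,"ty": -2.7,"tz": -0.5,"wx": 0.153,"wy": 0.035,"wz": -0.019,"claw": 1},
  {"tx": 0.8,"ty": -2.8,"tz": -0.5,"wx": 0.153,"wy": 0.035,"wz": -0.019,"claw": 1},
  {"tx": 0,"ty": 0,"tz": 0,"wx": 0,"wy": 0,"wz": 0,"claw": 1},
  {"tx": 0,"ty": 0,"tz": 0,"wx": 0,"wy": 0,"wz": 0,"claw": 1},
])

```text
clock: 7.58
tcp_pos: [0.4698, -0.0627, 0.1642]
orientation: [-0.372, 0.581, 0.643, 0.332]
wrist_force: [0.2, 0.1, -0.4]
finger_gap: 0.0481
grip_force: 82.8
```

```bash
python3 - <<'E'
from h import *
pr(); c=wrist(); print(plate(c)) 
p,M=up(z=.077+.085); print(p); go(p,M)
p,M=up(z=.079); print(p); go(p,M)
print(u(S[2]+np.pi/2))
E
```

```text
7.58 [-0.708  0.727  0.038  1.778  0.635  0.448] [ 0.4698 -0.0627  0.1642] [-0.3718  0.581   0.6433  0.3323] [ 0.2  0.1 -0.4] 82.77806282043457 0.0481
(array([-0.056 , -0.0251, -0.053 ]), array([0.0455, 0.0227, 0.0077]), array([-0.5  ,  0.001, -0.866]), array([ 0.105, -0.994,  0.003]))
[ 0.47103938 -0.0630041   0.1604    ]
shift [ 0.1  -0.07 -0.56] turn [ 0.006 -0.001 -0.008] rows 1 per row [ 0.1  -0.07 -0.56] [ 0.006 -0.001 -0.008]
[ 0.47103938 -0.0630041   0.0774    ]
shift [ 0.1  -0.07 -8.86] turn [ 0.006 -0.001 -0.008] rows 2 per row [ 0.05 -0.03 -4.43] [ 0.003 -0.001 -0.004]
[-0.0975829  0.9952274  0.       ]
```

Call:
carry_out([
  {"tx": 0.1,"ty": -0.15,"tz": -2,"wx": 0.006,"wy": 0,"wz": -0.008,"claw": 1},
  {"tx": 0,"ty": 0,"tz": -2,"wx": 0,"wy": 0,"wz": 0,"claw": 1},
  {"tx": 0,"ty": 0,"tz": -2,"wx": 0,"wy": 0,"wz": 0,"claw": 1},
  {"tx": 0,"ty": 0,"tz": -1.5,"wx": 0,"wy": 0,"wz": 0,"claw": 1},
  {"tx": 0,"ty": 0,"tz": -0.8,"wx": 0,"wy": 0,"wz": 0,"claw": 1},
  {"tx": 0,"ty": 0,"tz": 0,"wx": 0,"wy": 0,"wz": 0,"claw": 1},
])

```text
clock: 8.38
tcp_pos: [0.4711, -0.0644, 0.0818]
orientation: [-0.372, 0.582, 0.64, 0.336]
wrist_force: [-1.2, -0.5, -2.1]
finger_gap: 0.0484
grip_force: 82.2
```

```bash
python3 - <<'E'
from h import *
pr(); c=wrist(); print(plate(c)) 
p,M=up(z=.077); go(p,M)
E
```

```text
8.38 [-0.713  0.825 -0.009  1.636  0.64   0.445] [ 0.4711 -0.0644  0.0818] [-0.3715  0.5823  0.6404  0.3359] [-1.2 -0.5 -2.1] 82.24161028862 0.0484
(array([-0.0519, -0.025 , -0.0527]), array([0.0455, 0.0227, 0.0053]), array([-0.5  ,  0.002, -0.866]), array([ 0.098, -0.995, -0.002]))
shift [-0.02  0.15 -0.69] turn [-0.001 -0.002  0.001] rows 1 per row [-0.02  0.15 -0.69] [-0.001 -0.002  0.001]
```

Call:
carry_out([
  {"tx": 0,"ty": 0,"tz": -0.3,"wx": 0,"wy": 0,"wz": 0,"claw": 1},
  {"tx": 0,"ty": 0,"tz": -0.3,"wx": 0,"wy": 0,"wz": 0,"claw": 1},
  {"tx": 0,"ty": 0,"tz": 0,"wx": 0,"wy": 0,"wz": 0,"claw": 1},
])

```text
clock: 8.8
tcp_pos: [0.4713, -0.0646, 0.0764]
orientation: [-0.371, 0.582, 0.641, 0.336]
wrist_force: [-0.4, 0.2, -1.5]
finger_gap: 0.0483
grip_force: 82.3
```

Call:
carry_out([
  {"tx": 0,"ty": 0,"tz": -0.1,"wx": 0,"wy": 0,"wz": 0,"claw": 1},
  {"tx": 0,"ty": 0,"tz": 0,"wx": 0,"wy": 0,"wz": 0,"claw": 1},
])

```text
clock: 9.05
tcp_pos: [0.4714, -0.0644, 0.0763]
orientation: [-0.371, 0.582, 0.64, 0.336]
wrist_force: [-0.6, -0.3, 4.6]
finger_gap: 0.0482
grip_force: 82.6
```

```bash
python3 - <<'E'
from h import *
pr(); c=wrist("pics/slot.png"); print(plate(c)) 
p,M=up(z=.077); go(p,M)
E
```

```text
9.05 [-0.713  0.832 -0.012  1.627  0.641  0.445] [ 0.4714 -0.0644  0.0763] [-0.3712  0.5823  0.6404  0.3362] [-0.6 -0.3  4.6] 82.61973738670349 0.0482
(array([-0.0513, -0.0251, -0.0525]), array([0.0456, 0.0228, 0.0046]), array([-0.498,  0.002, -0.867]), array([ 0.098, -0.995,  0.001]))
shift [-0.03  0.14 -0.09] turn [-0.002 -0.002  0.002] rows 1 per row [-0.03  0.14 -0.09] [-0.002 -0.002  0.002]
```

View pics/slot.png

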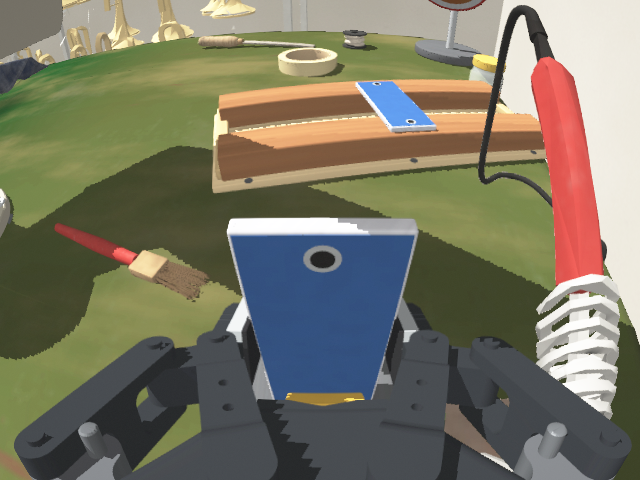

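The plate stands in the slot on its end, upright, at px (322,310). I'll release, back out along the tool axis, rise and swing the tool over to the other side.

Call:
carry_out([
  {"tx": 0,"ty": 0,"tz": 0,"wx": 0,"wy": 0,"wz": 0,"claw": -1},
  {"tx": 0,"ty": 0,"tz": 0,"wx": 0,"wy": 0,"wz": 0,"claw": -1},
  {"tx": 0,"ty": 0,"tz": 0,"wx": 0,"wy": 0,"wz": 0,"claw": -1},
  {"tx": 0,"ty": 0,"tz": 0,"wx": 0,"wy": 0,"wz": 0,"claw": -1},
  {"tx": 0.3,"ty": -2.6,"tz": 1.5,"wx": 0,"wy": 0,"wz": 0,"claw": -1},
  {"tx": 0.3,"ty": -2.6,"tz": 1.5,"wx": 0,"wy": 0,"wz": 0,"claw": -1},
  {"tx": 0.3,"ty": -2.6,"tz": 1.5,"wx": 0,"wy": 0,"wz": 0,"claw": -1},
  {"tx": 0,"ty": 0,"tz": 0,"wx": 0,"wy": 0,"wz": 0,"claw": -1},
])

```text
clock: 10.1
tcp_pos: [0.4809, -0.1444, 0.1206]
orientation: [-0.37, 0.583, 0.641, 0.336]
wrist_force: [-0.5, -0.2, -0.9]
finger_gap: 0.0853
grip_force: 0.0
```

```bash
python3 - <<'E'
from h import *
from kin import ik
pr(); c=wrist(); print(plate(c,800)) 
ex,ey=u(S[2]),u(S[2]+np.pi/2)
p,M=up(z=.077,side=-1); p=p-.10*M[:,2]; M2=frame(ex,M[:,2]); print(p); go(p,M2,12)
print(ik(p,M2), ik(np.array([.473,-.08,.28]),frame(ex,-Z)))
E
```

```text
10.1 [-0.797  0.876  0.208  1.834  0.575  0.384] [ 0.4809 -0.1444  0.1206] [-0.3695  0.5829  0.6408  0.3362] [-0.5 -0.2 -0.9] 0.0 0.0853
(array([-0.0637, -0.0269,  0.0372]), array([0.046 , 0.0205, 0.105 ]), array([-0.513,  0.004, -0.859]), array([ 0.098, -0.995, -0.014]))
[ 0.46650969 -0.01680668  0.1254    ]
shift [-1.4  12.64  0.53] turn [-2.085 -0.203  0.003] rows 12 per row [-0.12  1.05  0.04] [-0.174 -0.017  0.   ]
(array([ 0.34205546,  0.50200277, -0.38638583,  1.07916169, -0.99784898]), np.float64(2.46852218617354e-09)) (array([-3.35036156e-01,  1.17240689e-01, -8.40502479e-02,  1.36950539e+00,
        5.28635459e-16]), np.float64(4.395461118422628e-15))
```

Call:
carry_out([
  {"tx": 0,"ty": 0,"tz": 5,"wx": 0,"wy": 0,"wz": 0,"claw": -1},
  {"tx": 0,"ty": 0,"tz": 5,"wx": 0,"wy": 0,"wz": 0,"claw": -1},
  {"tx": 0,"ty": 0.5,"tz": 5,"wx": -0.087,"wy": -0.008,"wz": 0,"claw": -1},
  {"tx": -0.1,"ty": 1.1,"tz": 0,"wx": -0.174,"wy": -0.017,"wz": 0,"claw": -1},
  {"tx": -0.1,"ty": 1.1,"tz": 0,"wx": -0.174,"wy": -0.017,"wz": 0,"claw": -1},
  {"tx": -0.1,"ty": 1.1,"tz": 0,"wx": -0.174,"wy": -0.017,"wz": 0,"claw": -1},
  {"tx": -0.1,"ty": 1.1,"tz": 0,"wx": -0.174,"wy": -0.017,"wz": 0,"claw": -1},
  {"tx": -0.1,"ty": 1.1,"tz": 0,"wx": -0.174,"wy": -0.017,"wz": 0,"claw": -1},
])

```text
clock: 11.15
tcp_pos: [0.4748, -0.0813, 0.2704]
orientation: [-0.03, 0.672, 0.739, 0.028]
wrist_force: [-0.6, 0.1, -0.6]
finger_gap: 0.0851
grip_force: 0.0
```

Call:
carry_out([
  {"tx": -0.1,"ty": 1.1,"tz": 0,"wx": -0.174,"wy": -0.017,"wz": 0,"claw": -1},
  {"tx": -0.1,"ty": 1.1,"tz": 0,"wx": -0.174,"wy": -0.017,"wz": 0,"claw": -1},
  {"tx": -0.1,"ty": 1.1,"tz": 0,"wx": -0.174,"wy": -0.017,"wz": 0,"claw": -1},
  {"tx": -0.2,"ty": 1.1,"tz": 0,"wx": -0.174,"wy": -0.017,"wz": 0,"claw": -1},
  {"tx": -0.2,"ty": 1.1,"tz": 0,"wx": -0.174,"wy": -0.017,"wz": 0,"claw": -1},
  {"tx": -0.2,"ty": 1.1,"tz": 0,"wx": -0.174,"wy": -0.017,"wz": 0,"claw": -1},
  {"tx": 0,"ty": 0,"tz": 0,"wx": -0.087,"wy": -0.008,"wz": 0,"claw": -1},
  {"tx": 0,"ty": 0,"tz": 0,"wx": 0,"wy": 0,"wz": 0,"claw": -1},
])

```text
clock: 12.15
tcp_pos: [0.4651, -0.0153, 0.2677]
orientation: [0.37, 0.58, 0.642, -0.338]
wrist_force: [-0.8, 0.2, -0.5]
finger_gap: 0.0852
grip_force: 0.0
```

```bash
python3 - <<'E'
from h import *
pr(); c=wrist()
ex,ey=u(S[2]),u(S[2]+np.pi/2)
p,M=up(z=.077,side=-1); p=p-.10*M[:,2]; M2=frame(ex,M[:,2]); print(p); go(p,M2)
E
```

```text
12.15 [ 0.346  0.35  -0.22   1.408 -0.998  2.039] [ 0.4651 -0.0153  0.2677] [ 0.37    0.5798  0.6424 -0.3381] [-0.8  0.2 -0.5] 0.0 0.0852
[ 0.46650969 -0.01680668  0.1254    ]
shift [  0.09  -0.1  -14.35] turn [ 0.002 -0.002 -0.   ] rows 3 per row [ 0.03 -0.03 -4.78] [ 0.001 -0.001 -0.   ]
```

Call:
carry_out([
  {"tx": 0.1,"ty": -0.1,"tz": -4,"wx": 0.002,"wy": -0.002,"wz": 0,"claw": -1},
  {"tx": 0,"ty": 0,"tz": -5,"wx": 0,"wy": 0,"wz": 0,"claw": -1},
  {"tx": 0,"ty": 0,"tz": -4.3,"wx": 0,"wy": 0,"wz": 0,"claw": -1},
  {"tx": 0,"ty": 0,"tz": -1,"wx": 0,"wy": 0,"wz": 0,"claw": -1},
  {"tx": 0,"ty": 0,"tz": 0,"wx": 0,"wy": 0,"wz": 0,"claw": -1},
])

```text
clock: 12.82
tcp_pos: [0.4675, -0.0179, 0.1283]
orientation: [0.371, 0.583, 0.64, -0.335]
wrist_force: [0.7, 0.7, 0.4]
finger_gap: 0.0855
grip_force: 0.0
```

```bash
python3 - <<'E'
from h import *
pr(); c=wrist("pics/re.png"); W=wxyz(c)
k=(W[...,2]>.07)&(W[...,2]<.15)&(abs(W[...,0]-.473)<.04)&(abs(W[...,1]+.083)<.03)
q=W[k]; q=q[q[:,2]<.135]; print(len(q),q.min(0).round(3),q.max(0).round(3)); U,_,Vt=np.linalg.svd(q-q.mean(0),full_matrices=False); print(q.mean(0).round(4),Vt[2].round(3))
p,M=up(z=.077,side=-1); M2=frame(u(S[2]),M[:,2]); print(p); go(p,M2)
E
```

```text
12.82 [ 0.339  0.498 -0.384  1.082 -0.999  2.034] [ 0.4675 -0.0179  0.1283] [ 0.3713  0.5833  0.6401 -0.335 ] [0.7 0.7 0.4] 0.0 0.0855
8681 [ 0.447 -0.085  0.07 ] [ 0.497 -0.075  0.135]
[ 0.4716 -0.0794  0.1035] [-0.097  0.995 -0.008]
[ 0.47496062 -0.1029959   0.0754    ]
shift [ 0.69 -8.53 -5.35] turn [-0.     0.006  0.002] rows 2 per row [ 0.35 -4.27 -2.67] [-0.     0.003  0.001]
```

View pics/re.png

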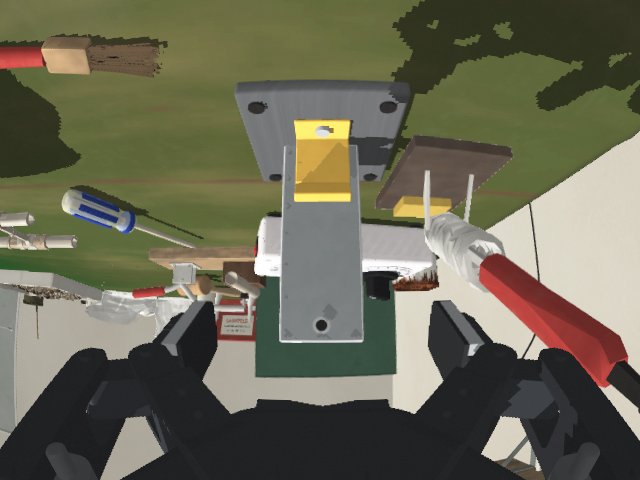

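The grey face of the upright plate is centred between the fingers (plate px 282–362). I'll advance, grip and lift.

Call:
carry_out([
  {"tx": 0.2,"ty": -2.1,"tz": -1.6,"wx": 0,"wy": 0.006,"wz": 0.002,"claw": -1},
  {"tx": 0.2,"ty": -2.1,"tz": -1.3,"wx": 0,"wy": 0,"wz": 0,"claw": -1},
  {"tx": 0.2,"ty": -2.1,"tz": -1.2,"wx": 0,"wy": 0,"wz": 0,"claw": -1},
  {"tx": 0.1,"ty": -2.2,"tz": -1.2,"wx": 0,"wy": 0,"wz": 0,"claw": -1},
  {"tx": 0,"ty": 0,"tz": 0,"wx": 0,"wy": 0,"wz": 0,"claw": -1},
])

```text
clock: 13.5
tcp_pos: [0.4744, -0.1035, 0.0757]
orientation: [0.37, 0.582, 0.641, -0.336]
wrist_force: [0.2, -0.2, 0.3]
finger_gap: 0.0855
grip_force: 0.0
```

Call:
carry_out([
  {"tx": 0,"ty": 0,"tz": 0,"wx": 0,"wy": 0,"wz": 0,"claw": 1},
  {"tx": 0,"ty": 0,"tz": 0,"wx": 0,"wy": 0,"wz": 0,"claw": 1},
  {"tx": 0,"ty": 0,"tz": 0,"wx": 0,"wy": 0,"wz": 0,"claw": 1},
  {"tx": 0,"ty": 0,"tz": 0,"wx": 0,"wy": 0,"wz": 0,"claw": 1},
  {"tx": 0,"ty": 0,"tz": 0,"wx": 0,"wy": 0,"wz": 0,"claw": 1},
])

```text
clock: 14.12
tcp_pos: [0.4752, -0.1021, 0.0754]
orientation: [0.371, 0.581, 0.642, -0.336]
wrist_force: [-1.4, 2.8, 6.6]
finger_gap: 0.0485
grip_force: 81.4
```

Call:
carry_out([
  {"tx": 0,"ty": 0,"tz": 2,"wx": 0,"wy": 0,"wz": 0,"claw": 1},
  {"tx": 0,"ty": 0,"tz": 3,"wx": 0,"wy": 0,"wz": 0,"claw": 1},
  {"tx": 0,"ty": 0,"tz": 4,"wx": 0,"wy": 0,"wz": 0,"claw": 1},
  {"tx": 0,"ty": 0,"tz": 4,"wx": 0,"wy": 0,"wz": 0,"claw": 1},
  {"tx": 0,"ty": 0,"tz": 0,"wx": 0,"wy": 0,"wz": 0,"claw": 1},
])

```text
clock: 14.75
tcp_pos: [0.4759, -0.1018, 0.2068]
orientation: [0.371, 0.582, 0.641, -0.334]
wrist_force: [-0.3, 0.4, -1.6]
finger_gap: 0.0481
grip_force: 82.6
```

```bash
cat >> h.py <<'E'
def held(c):
    """grey plate in hand: points near the grasp, tool frame plane and extents"""
    W=wxyz(c); s=c["state"]; M=rot(s["orientation"]).as_matrix(); q=((W-s["tcp_pos"])@M)
    im=c["image"].astype(int); k=(abs(q[...,1])<.023)&(abs(q[...,0])<.09)&(q[...,2]>-.06)&(q[...,2]<.06)&(im.max(-1)-im.min(-1)<40)&(im.max(-1)>60)
    q=q[k]
    for _ in range(3):
        U,_,Vt=np.linalg.svd(q-q.mean(0),full_matrices=False); n=Vt[2]; r=(q-q.mean(0))@n; q=q[abs(r)<max(.002,np.std(r)*1.5)]
    n=n*np.sign(-n[2]); return len(q),q.min(0).round(4),q.max(0).round(4),q.mean(0).round(4),n.round(3),(M@n).round(3)
E
python3 - <<'E'
from h import *
pr(); c=wrist(); print(held(c))
a=np.radians(108.1); r=u(RK[2])*-.112; p,M=flat(RK[0]+r[0],RK[1]+r[1],a,side=-1); M2=frame(u(RK[2]),M[:,2]); print(p); go(p+.12*Z,M2)
E
```

```text
14.75 [ 0.167  0.284 -0.454  0.947 -1.043  1.706] [ 0.4759 -0.1018  0.2068] [ 0.3711  0.5821  0.6415 -0.3345] [-0.3  0.4 -1.6] 82.59060859680176 0.0481
(29904, array([-0.0218, -0.023 , -0.0385]), array([0.0648, 0.023 , 0.0145]), array([ 0.0193, -0.    , -0.0139]), array([ 0.503, -0.001, -0.864]), array([-0.099,  0.995, -0.003]))
[0.40504516 0.21672507 0.02090821]
shift [-6.99 31.86 -6.4 ] turn [1.538 0.323 0.171] rows 9 per row [-0.78  3.54 -0.71] [0.171 0.036 0.019]
```

Call:
carry_out([
  {"tx": -0.7,"ty": 3.2,"tz": 0,"wx": 0.154,"wy": 0.032,"wz": 0.017,"claw": 1},
  {"tx": -0.7,"ty": 3.2,"tz": 0,"wx": 0.154,"wy": 0.032,"wz": 0.017,"claw": 1},
  {"tx": -0.7,"ty": 3.2,"tz": 0,"wx": 0.154,"wy": 0.032,"wz": 0.017,"claw": 1},
  {"tx": -0.7,"ty": 3.2,"tz": 0,"wx": 0.154,"wy": 0.032,"wz": 0.017,"claw": 1},
  {"tx": -0.7,"ty": 3.2,"tz": 0,"wx": 0.154,"wy": 0.032,"wz": 0.017,"claw": 1},
  {"tx": -0.7,"ty": 3.2,"tz": 0,"wx": 0.154,"wy": 0.032,"wz": 0.017,"claw": 1},
  {"tx": -0.7,"ty": 3.2,"tz": -1,"wx": 0.154,"wy": 0.032,"wz": 0.017,"claw": 1},
  {"tx": -0.7,"ty": 3.2,"tz": -1,"wx": 0.154,"wy": 0.032,"wz": 0.017,"claw": 1},
])

```text
clock: 15.8
tcp_pos: [0.4176, 0.1546, 0.1831]
orientation: [-0.094, 0.6, 0.793, 0.053]
wrist_force: [-0.2, -0.4, -2.0]
finger_gap: 0.0478
grip_force: 82.7
```

Call:
carry_out([
  {"tx": -0.7,"ty": 3.2,"tz": -2,"wx": 0.154,"wy": 0.032,"wz": 0.017,"claw": 1},
  {"tx": -0.7,"ty": 3.1,"tz": -2,"wx": 0.154,"wy": 0.032,"wz": 0.017,"claw": 1},
  {"tx": 0,"ty": 0,"tz": 0,"wx": 0,"wy": 0,"wz": 0,"claw": 1},
  {"tx": 0,"ty": 0,"tz": 0,"wx": 0,"wy": 0,"wz": 0,"claw": 1},
])

```text
clock: 16.3
tcp_pos: [0.4043, 0.216, 0.144]
orientation: [-0.208, 0.567, 0.782, 0.151]
wrist_force: [0.7, 0.2, -1.5]
finger_gap: 0.0483
grip_force: 82.9
```

```bash
python3 - <<'E'
from h import *
pr(); c=wrist("pics/pl.png"); print(held(c))
W=wxyz(c);m=(abs(W[...,2]-.038)<.004).astype(np.uint8)*255
for b in blobs(m,800): print("rail",b.mean(0).round(),rect(wplane(c,b,.038)))
a=np.radians(108.1); r=u(RK[2])*-.112; p,M=flat(RK[0]+r[0],RK[1]+r[1],a,side=-1); M2=frame(u(RK[2]),M[:,2]); print(p); go(p,M2)
E
```

```text
16.3 [-0.013  0.218 -0.414  1.123  0.49   1.196] [0.4043 0.216  0.144 ] [-0.2085  0.5674  0.7821  0.1511] [ 0.7  0.2 -1.5] 82.89327621459961 0.0483
(29854, array([-0.0213, -0.023 , -0.0378]), array([0.0657, 0.023 , 0.0155]), array([ 0.0202, -0.    , -0.0129]), array([ 0.504, -0.   , -0.864]), array([-0.002,  0.007,  1.   ]))
rail [512. 248.] (array([558. , 323.2, 268.3,  80.7]), 26.7)
rail [240. 252.] (array([329.1, 246.3,  46. ,  25.9]), -72.4)
rail [597. 371.] (array([638.6, 231.8, 131.7,  46.2]), 18.1)
[0.40504516 0.21672507 0.02090821]
shift [  0.02   0.05 -12.38] turn [0.002 0.003 0.   ] rows 3 per row [ 0.01  0.02 -4.13] [0.001 0.001 0.   ]
```

Level and grey side up; going down.

Call:
carry_out([
  {"tx": 0,"ty": 0,"tz": -4,"wx": 0.002,"wy": 0.003,"wz": 0,"claw": 1},
  {"tx": 0,"ty": 0,"tz": -4,"wx": 0,"wy": 0,"wz": 0,"claw": 1},
  {"tx": 0,"ty": 0,"tz": -3,"wx": 0,"wy": 0,"wz": 0,"claw": 1},
  {"tx": 0,"ty": 0,"tz": -0.9,"wx": 0,"wy": 0,"wz": 0,"claw": 1},
  {"tx": 0,"ty": 0,"tz": -0.3,"wx": 0,"wy": 0,"wz": 0,"claw": 1},
  {"tx": 0,"ty": 0,"tz": 0,"wx": 0,"wy": 0,"wz": 0,"claw": 1},
])

```text
clock: 17.1
tcp_pos: [0.4054, 0.2165, 0.0235]
orientation: [-0.21, 0.567, 0.782, 0.153]
wrist_force: [-0.5, 0.2, -0.8]
finger_gap: 0.0477
grip_force: 82.9
```

```bash
python3 - <<'E'
from h import *
pr()
E
```

```text
17.1 [-0.015  0.37  -0.561  0.824  0.494  1.193] [0.4054 0.2165 0.0235] [-0.2097  0.5669  0.7819  0.1528] [-0.5  0.2 -0.8] 82.94765710830688 0.0477
```

Call:
carry_out([
  {"tx": 0,"ty": 0,"tz": -0.15,"wx": 0,"wy": 0,"wz": 0,"claw": 1},
  {"tx": 0,"ty": 0,"tz": 0,"wx": 0,"wy": 0,"wz": 0,"claw": 1},
])

```text
clock: 17.35
tcp_pos: [0.4055, 0.2166, 0.0231]
orientation: [-0.21, 0.567, 0.782, 0.154]
wrist_force: [-2.6, -5.2, 13.7]
finger_gap: 0.0484
grip_force: 84.3
```

Call:
carry_out([
  {"tx": 0,"ty": 0,"tz": 0,"wx": 0,"wy": 0,"wz": 0,"claw": -1},
  {"tx": 0,"ty": 0,"tz": 0,"wx": 0,"wy": 0,"wz": 0,"claw": -1},
  {"tx": 0,"ty": 0,"tz": 0,"wx": 0,"wy": 0,"wz": 0,"claw": -1},
  {"tx": 0,"ty": 0,"tz": 0,"wx": 0,"wy": 0,"wz": 0,"claw": -1},
  {"tx": 0,"ty": 0,"tz": 4,"wx": 0,"wy": 0,"wz": 0,"claw": -1},
  {"tx": 0,"ty": 0,"tz": 4,"wx": 0,"wy": 0,"wz": 0,"claw": -1},
  {"tx": 0,"ty": 0,"tz": 5,"wx": 0,"wy": 0,"wz": 0,"claw": -1},
  {"tx": 0,"ty": 0,"tz": 0,"wx": 0,"wy": 0,"wz": 0,"claw": -1},
])

```text
clock: 18.35
tcp_pos: [0.4066, 0.2166, 0.1539]
orientation: [-0.208, 0.567, 0.782, 0.154]
wrist_force: [-0.1, 0.2, -0.3]
finger_gap: 0.0855
grip_force: 0.0
```

```bash
cat >> h.py <<'E'
def onrack(c):
    """all plates on the rack from the wrist view: blue by colour, grey by low chroma at z .044"""
    W=wxyz(c); im=c["image"].astype(int); d=W[...,:2]-np.array(RK[:2]); ca,sa=np.cos(RK[2]),np.sin(RK[2])
    X=d[...,0]*ca+d[...,1]*sa; Y=-d[...,0]*sa+d[...,1]*ca
    near=(abs(X)<.24)&(abs(Y)<.12)&(abs(W[...,2]-.0435)<.0055)
    hsv=cv2.cvtColor(c["image"],cv2.COLOR_BGR2HSV)
    for t,m in (("blue",near&(hsv[...,0]>100)&(hsv[...,0]<125)&(hsv[...,1]>110)),("grey",near&((hsv[...,1]<70)|((hsv[...,0]>35)&(hsv[...,0]<130)&(hsv[...,1]<110))))):
        for b in blobs(cv2.morphologyEx(m.astype(np.uint8)*255,cv2.MORPH_OPEN,np.ones((3,3))),400):
            r,a=rect(wplane(c,b,.044)); q=W[b[:,1],b[:,0]]; n=np.linalg.svd(q-q.mean(0),full_matrices=False)[2][2]
            e=r[:2]/1000-np.array(RK[:2]); print(t,r,a,"rack x,y",(ca*e+sa*np.array([e[1],-e[0]])).round(4),"z",q[:,2].mean().round(4),"tilt",np.degrees(np.arccos(abs(n[2]))).round(1))
E
python3 - <<'E'
from h import *
pr(); c=wrist("pics/after1.png"); onrack(c)
p,M=flat(.519,.2415,np.radians(107)); go(p+.12*Z,M)
E
```

```text
18.35 [-0.015  0.21  -0.398  1.143  0.495  1.193] [0.4066 0.2166 0.1539] [-0.2081  0.5665  0.7823  0.1543] [-0.1  0.2 -0.3] 0.0 0.0855
blue [511.1 269.2  71.2  46.8] -73.1 rack x,y [0.0051 0.0185] z 0.0445 tilt 0.0
grey [664.4 392.3  53.8  34.2] -61.3 rack x,y [0.1891 0.0879] z 0.0441 tilt 6.8
grey [403.6 218.9 121.8  50.4] -72.0 rack x,y [-0.1127  0.0041] z 0.0445 tilt 0.1
shift [11.39  2.35 -1.11] turn [-1.    -0.314 -0.019] rows 6 per row [ 1.9   0.39 -0.19] [-0.167 -0.052 -0.003]
```

View pics/after1.png

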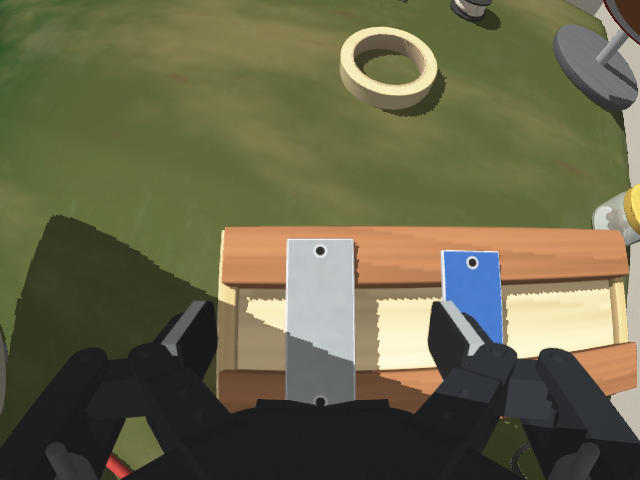

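Plate 1 lies grey up on the rack (px (320,320)); the blue one is at (475,300). I'll do the same with the second.

Call:
carry_out([
  {"tx": 1.9,"ty": 0.4,"tz": 0,"wx": -0.167,"wy": -0.052,"wz": -0.003,"claw": -1},
  {"tx": 1.9,"ty": 0.4,"tz": 0,"wx": -0.167,"wy": -0.052,"wz": -0.003,"claw": -1},
  {"tx": 1.9,"ty": 0.4,"tz": 0,"wx": -0.167,"wy": -0.052,"wz": -0.003,"claw": -1},
  {"tx": 1.9,"ty": 0.4,"tz": 0,"wx": -0.167,"wy": -0.052,"wz": -0.003,"claw": -1},
  {"tx": 1.9,"ty": 0.4,"tz": 0,"wx": -0.167,"wy": -0.052,"wz": -0.003,"claw": -1},
  {"tx": 1.9,"ty": 0.4,"tz": -1,"wx": -0.167,"wy": -0.052,"wz": -0.003,"claw": -1},
  {"tx": 0,"ty": 0,"tz": 0,"wx": 0,"wy": 0,"wz": 0,"claw": -1},
  {"tx": 0,"ty": 0,"tz": 0,"wx": 0,"wy": 0,"wz": 0,"claw": -1},
])

```text
clock: 19.4
tcp_pos: [0.5174, 0.2401, 0.1392]
orientation: [0.206, 0.575, 0.776, -0.157]
wrist_force: [0.3, -0.5, -0.1]
finger_gap: 0.0856
grip_force: 0.0
```

```bash
python3 - <<'E'
from h import *
pr(); c=wrist(); onrack(c)
p,M=flat(.519,.2420,np.radians(106.8)); go(p,M)
E
```

```text
19.4 [ 0.548  0.489 -0.025  1.208 -0.503  1.863] [0.5174 0.2401 0.1392] [ 0.2056  0.5751  0.7761 -0.1569] [ 0.3 -0.5 -0.1] 0.0 0.0856
blue [519.  242.5 126.8  47.1] -73.1 rack x,y [ 0.0043 -0.0093] z 0.0446 tilt 0.0
grey [660.9 389.9  52.8  21.4] -52.7 rack x,y [0.185  0.0867] z 0.044 tilt 5.6
grey [406.1 216.2 131.1  52.1] -71.8 rack x,y [-0.1112  0.0008] z 0.0444 tilt 0.7
grey [501.3 304.9  49.6  10. ] 7.8 rack x,y [0.0069 0.0555] z 0.0431 tilt 63.2
shift [  0.16   0.07 -11.96] turn [ 0.001 -0.005  0.001] rows 2 per row [ 0.08  0.03 -5.98] [ 0.    -0.002  0.   ]
```

Call:
carry_out([
  {"tx": 0.15,"ty": 0.1,"tz": -3,"wx": 0,"wy": -0.005,"wz": 0,"claw": -1},
  {"tx": 0,"ty": 0,"tz": -4,"wx": 0,"wy": 0,"wz": 0,"claw": -1},
  {"tx": 0,"ty": 0,"tz": -4,"wx": 0,"wy": 0,"wz": 0,"claw": -1},
  {"tx": 0,"ty": 0,"tz": -0.9,"wx": 0,"wy": 0,"wz": 0,"claw": -1},
  {"tx": 0,"ty": 0,"tz": 0,"wx": 0,"wy": 0,"wz": 0,"claw": -1},
])

```text
clock: 20.08
tcp_pos: [0.5201, 0.2408, 0.0231]
orientation: [0.209, 0.577, 0.775, -0.154]
wrist_force: [1.2, 1.0, 0.9]
finger_gap: 0.0854
grip_force: 0.0
```

Call:
carry_out([
  {"tx": 0,"ty": 0,"tz": 0,"wx": 0,"wy": 0,"wz": 0,"claw": 1},
  {"tx": 0,"ty": 0,"tz": 0,"wx": 0,"wy": 0,"wz": 0,"claw": 1},
  {"tx": 0,"ty": 0,"tz": 0,"wx": 0,"wy": 0,"wz": 0,"claw": 1},
  {"tx": 0,"ty": 0,"tz": 0,"wx": 0,"wy": 0,"wz": 0,"claw": 1},
  {"tx": 0,"ty": 0,"tz": 0,"wx": 0,"wy": 0,"wz": 0,"claw": 1},
])

```text
clock: 20.7
tcp_pos: [0.5209, 0.2423, 0.0239]
orientation: [0.21, 0.576, 0.775, -0.153]
wrist_force: [-1.0, 1.5, 5.7]
finger_gap: 0.0485
grip_force: 81.8
```

Call:
carry_out([
  {"tx": 0,"ty": 0,"tz": 1,"wx": 0,"wy": 0,"wz": 0,"claw": 1},
  {"tx": 0,"ty": 0,"tz": 3,"wx": 0,"wy": 0,"wz": 0,"claw": 1},
  {"tx": 0,"ty": 0,"tz": 4,"wx": 0,"wy": 0,"wz": 0,"claw": 1},
  {"tx": 0,"ty": 0,"tz": 4,"wx": 0,"wy": 0,"wz": 0,"claw": 1},
  {"tx": 0,"ty": 0,"tz": 5,"wx": 0,"wy": 0,"wz": 0,"claw": 1},
  {"tx": 0,"ty": 0,"tz": 0,"wx": 0,"wy": 0,"wz": 0,"claw": 1},
])

```text
clock: 21.45
tcp_pos: [0.5218, 0.2427, 0.197]
orientation: [0.21, 0.577, 0.775, -0.15]
wrist_force: [-0.1, -0.3, -1.7]
finger_gap: 0.0483
grip_force: 82.7
```

```bash
python3 - <<'E'
from h import *
pr(); c=wrist(); print(plate(c))
p,M=up(z=.077+.085); go(p,M); go(p,M,10)
E
```

```text
21.45 [ 0.55   0.452  0.064  1.319 -0.507  1.865] [0.5218 0.2427 0.197 ] [ 0.2103  0.5769  0.7748 -0.1504] [-0.1 -0.3 -1.7] 82.6971960067749 0.0483
(array([-0.0599, -0.0247, -0.0519]), array([0.0457, 0.0231, 0.0111]), array([-0.501,  0.004, -0.865]), array([-0.005, -0.004,  1.   ]))
shift [ -4.97 -30.52  -3.38] turn [ 1.542  0.31  -0.149] rows 9 per row [-0.55 -3.39 -0.38] [ 0.171  0.034 -0.017]
shift [ -4.97 -30.52  -3.38] turn [ 1.542  0.31  -0.149] rows 10 per row [-0.5  -3.05 -0.34] [ 0.154  0.031 -0.015]
```

Call:
carry_out([
  {"tx": -1,"ty": -3,"tz": 0,"wx": 0.154,"wy": 0.031,"wz": -0.015,"claw": 1},
  {"tx": -1,"ty": -3,"tz": 0,"wx": 0.154,"wy": 0.031,"wz": -0.015,"claw": 1},
  {"tx": -1,"ty": -3,"tz": 0,"wx": 0.154,"wy": 0.031,"wz": -0.015,"claw": 1},
  {"tx": -1,"ty": -3,"tz": 0,"wx": 0.154,"wy": 0.031,"wz": -0.015,"claw": 1},
  {"tx": -1,"ty": -3,"tz": 0,"wx": 0.154,"wy": 0.031,"wz": -0.015,"claw": 1},
  {"tx": 0,"ty": -3,"tz": 0,"wx": 0.154,"wy": 0.031,"wz": -0.015,"claw": 1},
  {"tx": 0,"ty": -3,"tz": -0.5,"wx": 0.154,"wy": 0.031,"wz": -0.015,"claw": 1},
  {"tx": 0,"ty": -3,"tz": -0.5,"wx": 0.154,"wy": 0.031,"wz": -0.015,"claw": 1},
])

```text
clock: 22.5
tcp_pos: [0.4695, 0.0003, 0.1815]
orientation: [-0.263, 0.611, 0.706, 0.245]
wrist_force: [-0.5, -0.6, -2.1]
finger_gap: 0.0477
grip_force: 82.8
```

Call:
carry_out([
  {"tx": 0,"ty": -3,"tz": -1,"wx": 0.154,"wy": 0.031,"wz": -0.015,"claw": 1},
  {"tx": 0,"ty": -3.6,"tz": -1,"wx": 0.154,"wy": 0.031,"wz": -0.015,"claw": 1},
  {"tx": 0,"ty": 0,"tz": 0,"wx": 0,"wy": 0,"wz": 0,"claw": 1},
  {"tx": 0,"ty": 0,"tz": 0,"wx": 0,"wy": 0,"wz": 0,"claw": 1},
])

```text
clock: 23.0
tcp_pos: [0.4694, -0.0643, 0.1606]
orientation: [-0.372, 0.581, 0.642, 0.334]
wrist_force: [-0.3, 1.0, -0.5]
finger_gap: 0.0483
grip_force: 82.9
```

```bash
python3 - <<'E'
from h import *
pr(); c=wrist(); print(plate(c)) 
p,M=up(z=.077,dy=-.003); go(p,M)
E
```

```text
23.0 [-0.712  0.733  0.036  1.773  0.635  0.445] [ 0.4694 -0.0643  0.1606] [-0.3718  0.5814  0.6422  0.3337] [-0.3  1.  -0.5] 82.90609002113342 0.0483
(array([-0.06  , -0.0249, -0.0505]), array([0.0457, 0.0229, 0.0125]), array([-0.5  ,  0.004, -0.866]), array([ 0.105, -0.994,  0.001]))
shift [ 0.16 -0.21 -8.71] turn [ 0.004 -0.    -0.005] rows 2 per row [ 0.08 -0.1  -4.35] [ 0.002 -0.    -0.003]
```

Call:
carry_out([
  {"tx": 0.1,"ty": -0.2,"tz": -2,"wx": 0.004,"wy": 0,"wz": -0.005,"claw": 1},
  {"tx": 0,"ty": 0,"tz": -2,"wx": 0,"wy": 0,"wz": 0,"claw": 1},
  {"tx": 0,"ty": 0,"tz": -2,"wx": 0,"wy": 0,"wz": 0,"claw": 1},
  {"tx": 0,"ty": 0,"tz": -1.5,"wx": 0,"wy": 0,"wz": 0,"claw": 1},
  {"tx": 0,"ty": 0,"tz": -0.6,"wx": 0,"wy": 0,"wz": 0,"claw": 1},
  {"tx": 0,"ty": 0,"tz": 0,"wx": 0,"wy": 0,"wz": 0,"claw": 1},
])

```text
clock: 23.8
tcp_pos: [0.4707, -0.0664, 0.0805]
orientation: [-0.371, 0.582, 0.641, 0.336]
wrist_force: [0.8, -0.5, -1.3]
finger_gap: 0.0482
grip_force: 82.9
```

Call:
carry_out([
  {"tx": 0,"ty": 0,"tz": -0.2,"wx": 0,"wy": 0,"wz": 0,"claw": 1},
  {"tx": 0,"ty": 0,"tz": 0,"wx": 0,"wy": 0,"wz": 0,"claw": 1},
])

```text
clock: 24.05
tcp_pos: [0.4709, -0.0667, 0.079]
orientation: [-0.371, 0.582, 0.641, 0.336]
wrist_force: [0.3, -0.8, -0.6]
finger_gap: 0.0484
grip_force: 82.9
```

Call:
carry_out([
  {"tx": 0,"ty": 0,"tz": -0.15,"wx": 0,"wy": 0,"wz": 0,"claw": 1},
  {"tx": 0,"ty": 0,"tz": 0,"wx": 0,"wy": 0,"wz": 0,"claw": 1},
])

```text
clock: 24.3
tcp_pos: [0.4708, -0.0666, 0.0774]
orientation: [-0.371, 0.582, 0.641, 0.336]
wrist_force: [-0.5, -0.2, -0.9]
finger_gap: 0.0479
grip_force: 82.9
```

Call:
carry_out([
  {"tx": 0,"ty": 0,"tz": -0.15,"wx": 0,"wy": 0,"wz": 0,"claw": 1},
  {"tx": 0,"ty": 0,"tz": 0,"wx": 0,"wy": 0,"wz": 0,"claw": 1},
])

```text
clock: 24.55
tcp_pos: [0.4708, -0.0663, 0.0772]
orientation: [-0.371, 0.582, 0.641, 0.336]
wrist_force: [-1.2, -1.1, 6.4]
finger_gap: 0.0481
grip_force: 83.3
```

Call:
carry_out([
  {"tx": 0,"ty": 0,"tz": 0,"wx": 0,"wy": 0,"wz": 0,"claw": -1},
  {"tx": 0,"ty": 0,"tz": 0,"wx": 0,"wy": 0,"wz": 0,"claw": -1},
  {"tx": 0,"ty": 0,"tz": 0,"wx": 0,"wy": 0,"wz": 0,"claw": -1},
  {"tx": 0,"ty": 0,"tz": 0,"wx": 0,"wy": 0,"wz": 0,"claw": -1},
  {"tx": 0.3,"ty": -2.6,"tz": 1.5,"wx": 0,"wy": 0,"wz": 0,"claw": -1},
  {"tx": 0.3,"ty": -2.6,"tz": 1.5,"wx": 0,"wy": 0,"wz": 0,"claw": -1},
  {"tx": 0.3,"ty": -2.6,"tz": 1.5,"wx": 0,"wy": 0,"wz": 0,"claw": -1},
  {"tx": 0,"ty": 0,"tz": 0,"wx": 0,"wy": 0,"wz": 0,"claw": -1},
])

```text
clock: 25.55
tcp_pos: [0.4804, -0.1464, 0.1211]
orientation: [-0.369, 0.583, 0.641, 0.336]
wrist_force: [-0.2, -1.0, -0.5]
finger_gap: 0.085
grip_force: 0.0
```

```bash
python3 - <<'E'
from h import *
pr(); c=wrist(); print(plate(c,800)); onrack(c)
E
```

```text
25.55 [-0.8    0.877  0.211  1.837  0.572  0.381] [ 0.4804 -0.1464  0.1211] [-0.3693  0.5826  0.6412  0.3363] [-0.2 -1.  -0.5] 0.0 0.085
(array([-0.0634, -0.0269,  0.0329]), array([0.0423, 0.0203, 0.1078]), array([-0.567,  0.004, -0.824]), array([ 0.099, -0.992, -0.077]))
grey [406.1 210.1 140.   50.8] -71.8 rack x,y [-0.1131 -0.005 ] z 0.0441 tilt 0.5
```

Call:
carry_out([
  {"tx": 0,"ty": 0,"tz": 5,"wx": 0,"wy": 0,"wz": 0,"claw": -1},
  {"tx": 0,"ty": 0,"tz": 5,"wx": 0,"wy": 0,"wz": 0,"claw": -1},
  {"tx": 0,"ty": 0.5,"tz": 5,"wx": -0.087,"wy": -0.008,"wz": 0,"claw": -1},
  {"tx": -0.1,"ty": 1.1,"tz": 0,"wx": -0.174,"wy": -0.017,"wz": 0,"claw": -1},
  {"tx": -0.1,"ty": 1.1,"tz": 0,"wx": -0.174,"wy": -0.017,"wz": 0,"claw": -1},
  {"tx": -0.1,"ty": 1.1,"tz": 0,"wx": -0.174,"wy": -0.017,"wz": 0,"claw": -1},
  {"tx": -0.1,"ty": 1.1,"tz": 0,"wx": -0.174,"wy": -0.017,"wz": 0,"claw": -1},
  {"tx": -0.1,"ty": 1.1,"tz": 0,"wx": -0.174,"wy": -0.017,"wz": 0,"claw": -1},
])

```text
clock: 26.6
tcp_pos: [0.4743, -0.0833, 0.2709]
orientation: [-0.03, 0.672, 0.74, 0.028]
wrist_force: [0.5, 1.3, -0.1]
finger_gap: 0.0854
grip_force: 0.0
```

Call:
carry_out([
  {"tx": -0.1,"ty": 1.1,"tz": 0,"wx": -0.174,"wy": -0.017,"wz": 0,"claw": -1},
  {"tx": -0.1,"ty": 1.1,"tz": 0,"wx": -0.174,"wy": -0.017,"wz": 0,"claw": -1},
  {"tx": -0.1,"ty": 1.1,"tz": 0,"wx": -0.174,"wy": -0.017,"wz": 0,"claw": -1},
  {"tx": -0.2,"ty": 1.1,"tz": 0,"wx": -0.174,"wy": -0.017,"wz": 0,"claw": -1},
  {"tx": -0.2,"ty": 1.1,"tz": 0,"wx": -0.174,"wy": -0.017,"wz": 0,"claw": -1},
  {"tx": -0.2,"ty": 1.1,"tz": 0,"wx": -0.174,"wy": -0.017,"wz": 0,"claw": -1},
  {"tx": 0,"ty": 0,"tz": 0,"wx": -0.087,"wy": -0.008,"wz": 0,"claw": -1},
  {"tx": 0,"ty": 0,"tz": 0,"wx": 0,"wy": 0,"wz": 0,"claw": -1},
])

```text
clock: 27.6
tcp_pos: [0.4646, -0.0173, 0.2682]
orientation: [0.37, 0.579, 0.643, -0.338]
wrist_force: [-0.3, -0.3, 0.3]
finger_gap: 0.0854
grip_force: 0.0
```

Call:
carry_out([
  {"tx": 0.1,"ty": -0.1,"tz": -4,"wx": 0.002,"wy": 0.002,"wz": 0,"claw": -1},
  {"tx": 0,"ty": 0,"tz": -5,"wx": 0,"wy": 0,"wz": 0,"claw": -1},
  {"tx": 0,"ty": 0,"tz": -4.3,"wx": 0,"wy": 0,"wz": 0,"claw": -1},
  {"tx": 0,"ty": 0,"tz": -1,"wx": 0,"wy": 0,"wz": 0,"claw": -1},
  {"tx": 0,"ty": 0,"tz": 0,"wx": 0,"wy": 0,"wz": 0,"claw": -1},
])

```text
clock: 28.22
tcp_pos: [0.4669, -0.0198, 0.1286]
orientation: [0.37, 0.582, 0.641, -0.337]
wrist_force: [0.4, -0.3, 0.4]
finger_gap: 0.0854
grip_force: 0.0
```

```bash
python3 - <<'E'
from h import *
pr(); c=wrist(); W=wxyz(c)
k=(W[...,2]>.07)&(W[...,2]<.15)&(abs(W[...,0]-.473)<.04)&(abs(W[...,1]+.083)<.03)
q=W[k]; q=q[q[:,2]<.135]; print(len(q),q.min(0).round(3),q.max(0).round(3)); U,_,Vt=np.linalg.svd(q-q.mean(0),full_matrices=False); print(q.mean(0).round(4),Vt[2].round(3))
p,M=up(z=.077,side=-1); M2=frame(u(S[2]),M[:,2]); print(p); go(p,M2)
E
```

```text
28.23 [ 0.336  0.495 -0.386  1.08  -0.999  2.025] [ 0.4669 -0.0198  0.1286] [ 0.3698  0.582   0.6413 -0.3366] [ 0.4 -0.3  0.4] 0.0 0.0854Traceback (most recent call last):
  File "<stdin>", line 4, in <module>
    return umr_minimum(a, axis, None, out, keepdims, initial, where)
ValueError: zero-size array to reduction operation minimum which has no identity
```

```bash
python3 - <<'E'
from h import *
c=wrist("pics/gone.png"); d=cam("side"); s=cam("scene")
a=c["image"]; b=d["image"][150:370,220:420]; e=s["image"][190:360,150:420]
can=np.zeros((600,800,3),np.uint8); can[:330,:440]=cv2.resize(a,(440,330)); can[:396,440:]=cv2.resize(b,(360,396)); can[330:,:429]=cv2.resize(e,(429,270))
cv2.imwrite("pics/gone.png",can)
for n,c2 in (("side",d),("scene",s)):
    W=xyz(c2)
    for bb in blobs(mask(c2,(100,110,40),(125,255,255)),40): p=W[bb[:,1],bb[:,0]]; print(n,bb.mean(0).round(),len(bb),np.nanmin(p,0).round(3),np.nanmax(p,0).round(3))
E
```

```text
scene [627. 109.] 97 [ 0.434 -1.393  0.113] [ 0.514 -1.361  0.128]
scene [625. 125.] 262 [ 0.422 -1.46   0.026] [ 0.501 -1.298  0.105]
```

View pics/gone.png

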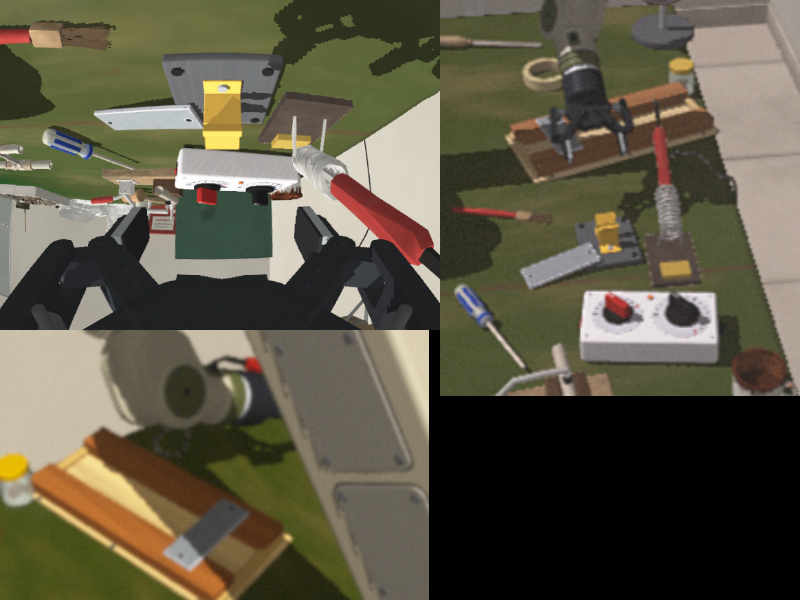

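The plate fell out of the slot and lies grey side up, leaning on the stand base (side px about (287,297)). It only needs to be carried to the rack from there, so I'll measure it.

```bash
cat > m3.py <<'E'
from h import *
def fallen(c,W):
    im=c["image"].astype(int); k=(W[...,2]>.002)&(W[...,2]<.03)&(abs(W[...,0]-.40)<.12)&(abs(W[...,1]+.1)<.12)&(im.max(-1)-im.min(-1)<35)&(im.max(-1)>110)
    m=cv2.morphologyEx(k.astype(np.uint8)*255,cv2.MORPH_OPEN,np.ones((3,3)))
    for b in blobs(m,100):
        p=W[b[:,1],b[:,0]]; n=np.linalg.svd(p-p.mean(0),full_matrices=False)[2][2]; n*=np.sign(n[2])
        print(b.mean(0).round(),len(b),p.mean(0).round(4),"n",n.round(3),rect(p),p[:,2].min().round(3),p[:,2].max().round(3))
c=wrist(); print("wrist"); fallen(c,wxyz(c))
d=cam("side"); print("side"); fallen(d,xyz(d)); pr()
E
python3 m3.py
```

```text
wrist
[274. 137.] 10991 [ 0.4347 -0.0806  0.0131] n [-0.057  0.061  0.996] (array([ 421.4, -100.5,  230.6,  102.1]), 46.1) 0.002 0.022
[323. 129.] 123 [ 0.4706 -0.0558  0.0179] n [0.072 0.135 0.988] (array([470.3, -56.4,   8.6,   8.3]), -73.9) 0.015 0.019
[372. 148.] 249 [ 0.5079 -0.0849  0.0124] n [-0.013 -0.043  0.999] (array([506.1, -85.9,  27.7,  16.7]), 1.5) 0.011 0.013
[362. 169.] 312 [ 0.5077 -0.1195  0.0124] n [-0.011 -0.006  1.   ] (array([ 510.1, -122.3,   29.4,   22.4]), -80.6) 0.011 0.014
side
[286. 297.] 500 [ 0.3894 -0.1379  0.0156] n [-0.114  0.035  0.993] (array([ 389.3, -130.9,  136.6,   70.3]), 21.7) 0.002 0.028
28.52 [ 0.336  0.495 -0.386  1.08  -1.     2.026] [ 0.4675 -0.0193  0.1289] [ 0.3704  0.5823  0.6411 -0.3358] [-0.5  0.1  0.1] 0.0 0.0852
```

```bash
python3 - <<'E'
from h import *
a=np.radians(22); M=frame(np.cross(-Z,u(a)),-Z); go(np.array([.375,-.14,.20]),M)
E
```

```text
shift [ -9.25 -12.07   7.11] turn [ 0.955 -0.578 -1.157] rows 9 per row [-1.03 -1.34  0.79] [ 0.106 -0.064 -0.129]
```

Call:
carry_out([
  {"tx": -1,"ty": 0,"tz": 4,"wx": 0,"wy": 0,"wz": 0,"claw": -1},
  {"tx": -1,"ty": 0,"tz": 3,"wx": 0.106,"wy": -0.064,"wz": -0.129,"claw": -1},
  {"tx": -1,"ty": -1.5,"tz": 0,"wx": 0.106,"wy": -0.064,"wz": -0.129,"claw": -1},
  {"tx": -1,"ty": -1.5,"tz": 0,"wx": 0.106,"wy": -0.064,"wz": -0.129,"claw": -1},
  {"tx": -1,"ty": -1.5,"tz": 0,"wx": 0.106,"wy": -0.064,"wz": -0.129,"claw": -1},
  {"tx": -1,"ty": -1.5,"tz": 0,"wx": 0.106,"wy": -0.064,"wz": -0.129,"claw": -1},
  {"tx": -1,"ty": -1.5,"tz": 0,"wx": 0.106,"wy": -0.064,"wz": -0.129,"claw": -1},
  {"tx": -1,"ty": -1.5,"tz": 0,"wx": 0.106,"wy": -0.064,"wz": -0.129,"claw": -1},
])

```text
clock: 29.52
tcp_pos: [0.3871, -0.11, 0.1989]
orientation: [0.089, 0.942, 0.312, -0.082]
wrist_force: [0.2, -0.5, 0.3]
finger_gap: 0.0851
grip_force: 0.0
```

Call:
carry_out([
  {"tx": -1,"ty": -1.5,"tz": 0,"wx": 0.106,"wy": -0.064,"wz": -0.129,"claw": -1},
  {"tx": -0.2,"ty": -1.5,"tz": 0,"wx": 0.106,"wy": -0.064,"wz": -0.129,"claw": -1},
  {"tx": 0,"ty": 0,"tz": 0,"wx": 0,"wy": 0,"wz": 0,"claw": -1},
  {"tx": 0,"ty": 0,"tz": 0,"wx": 0,"wy": 0,"wz": 0,"claw": -1},
])

```text
clock: 30.02
tcp_pos: [0.3745, -0.1395, 0.1981]
orientation: [-0.001, 0.982, 0.191, -0.002]
wrist_force: [0.1, 0.2, 0.4]
finger_gap: 0.0855
grip_force: 0.0
```

```bash
python3 m3.py; python3 - <<'E'
from h import *
c=wrist("pics/f2.png")
E
```

```text
wrist
[312. 161.] 13117 [ 0.4194 -0.1103  0.0135] n [-0.039  0.029  0.999] (array([413.8, -96.5, 202.7, 124.9]), 13.4) 0.005 0.023
[295.  55.] 222 [ 0.5033 -0.0606  0.0123] n [0.006 0.023 1.   ] (array([504.4, -58.3,  17.6,  16.6]), -85.6) 0.011 0.015
[324.  58.] 285 [ 0.5099 -0.0851  0.0123] n [-0.004  0.016  1.   ] (array([508.9, -86.7,  24.3,  15.8]), 12.2) 0.01 0.015
side
[286. 297.] 505 [ 0.3892 -0.138   0.0156] n [-0.116  0.03   0.993] (array([ 389.3, -130.5,  135.8,   69.7]), 18.0) 0.002 0.028
30.12 [-0.555 -0.007 -0.419  1.164 -0.     2.2  ] [ 0.3749 -0.1386  0.1979] [-0.0016  0.9814  0.192  -0.002 ] [-0.5  0.1  0.1] 0.0 0.0855
```

View pics/f2.png

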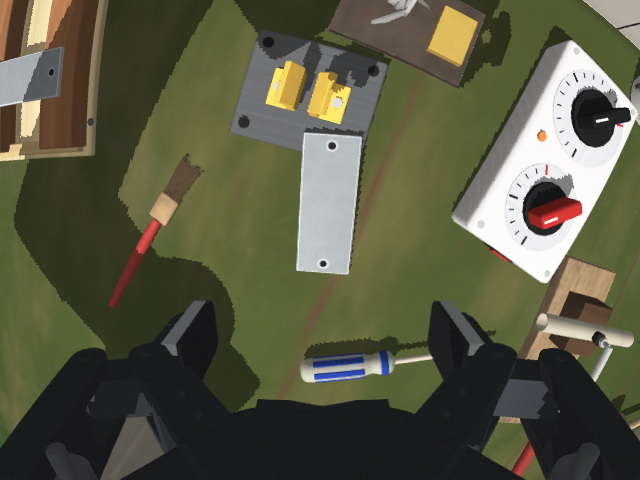

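The fallen plate spans px (303,133)–(361,138)–(350,274)–(296,270), and its top end rests on the stand base. I'll fit it.

```bash
python3 - <<'E'
from h import *
c=wrist(); W=wxyz(c); im=c["image"].astype(int)
m=((im.max(-1)-im.min(-1)<40)&(im.min(-1)>130)).astype(np.uint8)*255; m[:120]=0; m[290:]=0; m[:,:280]=0; m[:,375:]=0
b=max(blobs(m,1000),key=len); p=W[b[:,1],b[:,0]]; n=np.linalg.svd(p-p.mean(0),full_matrices=False)[2][2]; n*=np.sign(n[2])
r,a=rect(p); print(len(b),p.mean(0).round(4),n.round(3),r,a)
print("slope along",np.degrees(np.arcsin(-n@u(np.radians(a)))).round(1),"across",np.degrees(np.arcsin(-n@u(np.radians(a+90)))).round(1))
np.save("fall.npy",np.r_[r[:2]/1000,p[:,2].mean(),np.radians(a)])
E
```

```text
Traceback (most recent call last):
numpy.linalg.LinAlgError: SVD did not converge
```

```bash
python3 - <<'E'
from h import *
c=wrist(); W=wxyz(c); im=c["image"].astype(int)
m=((im.max(-1)-im.min(-1)<40)&(im.min(-1)>130)).astype(np.uint8)*255; m[:120]=0; m[290:]=0; m[:,:280]=0; m[:,375:]=0
b=max(blobs(m,1000),key=len); p=W[b[:,1],b[:,0]]; p=p[np.isfinite(p).all(1)]; n=np.linalg.svd(p-p.mean(0),full_matrices=False)[2][2]; n*=np.sign(n[2])
r,a=rect(p); print(len(b),p.mean(0).round(4),n.round(3),r,a)
print("slope along",np.degrees(np.arcsin(-n@u(np.radians(a)))).round(1),"across",np.degrees(np.arcsin(-n@u(np.radians(a+90)))).round(1))
pz=np.r_[r[:2]/1000,p[:,2].mean(),np.radians(a)]; np.save("fall.npy",pz)
M=frame(np.cross(-Z,u(pz[3])),-Z); go(np.array([pz[0]-.0,pz[1],.12]),M)
E
```

```text
7708 [ 0.3907 -0.1351  0.0142] [-0.113 -0.009  0.994] [ 386.2 -136.8  131.9   52. ] 18.5
slope along 6.3 across -1.6
shift [ 1.11  0.17 -7.77] turn [-0.003 -0.004 -0.064] rows 2 per row [ 0.56  0.08 -3.89] [-0.001 -0.002 -0.032]
```

```bash
python3 - <<'E'
from h import *
n=np.array([-.110,-.020,.994]); n/=np.linalg.norm(n); n=np.array([-.11*np.cos(.323),-.11*np.sin(.323),.994]); n/=np.linalg.norm(n)
M=frame(np.cross(-n,u(np.radians(18.5))-n*(n@u(np.radians(18.5)))),-n); M=R.from_matrix(M).as_matrix()
go(np.array([.389,-.136,.001]),M)
E
```

```text
shift [  1.39   0.25 -19.67] turn [ 0.036 -0.108 -0.064] rows 4 per row [ 0.35  0.06 -4.92] [ 0.009 -0.027 -0.016]
```

Call:
carry_out([
  {"tx": 0.4,"ty": 0.1,"tz": -4,"wx": 0.009,"wy": -0.027,"wz": -0.016,"claw": -1},
  {"tx": 0.3,"ty": 0.1,"tz": -5,"wx": 0.009,"wy": -0.027,"wz": -0.016,"claw": -1},
  {"tx": 0.3,"ty": 0.05,"tz": -5,"wx": 0.009,"wy": -0.027,"wz": -0.016,"claw": -1},
  {"tx": 0.4,"ty": 0,"tz": -3,"wx": 0.009,"wy": -0.027,"wz": -0.016,"claw": -1},
  {"tx": 0,"ty": 0,"tz": 0,"wx": 0,"wy": 0,"wz": 0,"claw": -1},
])

```text
clock: 30.9
tcp_pos: [0.3867, -0.135, 0.0259]
orientation: [-0.011, 0.986, 0.16, 0.053]
wrist_force: [0.6, 0.2, 1.2]
finger_gap: 0.0852
grip_force: 0.0
```

```bash
python3 - <<'E'
from h import *
pr(); c=wrist(); W=wxyz(c); s=c["state"]; im=c["image"].astype(int)
M=rot(s["orientation"]).as_matrix()
m=((im.max(-1)-im.min(-1)<40)&(im.min(-1)>110)).astype(np.uint8)*255
b=max(blobs(m,1000),key=len); p=W[b[:,1],b[:,0]]; p=p[np.isfinite(p).all(1)&(p[:,2]<.03)]; q=(p-s["tcp_pos"])@M
print(q.min(0).round(4),q.max(0).round(4),q.mean(0).round(4)); n=np.linalg.svd(q-q.mean(0),full_matrices=False)[2][2]; print(n.round(3),p[:,2].min(),p[:,2].max())
E
```

```text
30.9 [-0.599  0.13  -0.758  0.621  0.088  2.224] [ 0.3867 -0.135   0.0259] [-0.011   0.9857  0.1597  0.0525] [0.6 0.2 1.2] 0.0 0.0852
[-0.0644 -0.0258  0.0091] [0.0639 0.0288 0.0313] [-0.0039  0.0016  0.0119]
[-0.002 -0.03  -1.   ] -0.0009173614595315294 0.02254919351938811
```

Call:
carry_out([
  {"tx": 0.1,"ty": 0,"tz": -1.2,"wx": 0,"wy": 0,"wz": 0,"claw": -1},
  {"tx": 0.1,"ty": 0,"tz": -1,"wx": 0,"wy": 0,"wz": 0,"claw": -1},
  {"tx": 0,"ty": 0,"tz": -0.3,"wx": 0,"wy": 0,"wz": 0,"claw": -1},
  {"tx": 0,"ty": 0,"tz": 0,"wx": 0,"wy": 0,"wz": 0,"claw": -1},
])

```text
clock: 31.45
tcp_pos: [0.3907, -0.137, 0.0027]
orientation: [-0.009, 0.986, 0.159, 0.055]
wrist_force: [0.4, 0.6, 0.6]
finger_gap: 0.0855
grip_force: 0.0
```

Call:
carry_out([
  {"tx": 0,"ty": 0,"tz": 0,"wx": 0,"wy": 0,"wz": 0,"claw": 1},
  {"tx": 0,"ty": 0,"tz": 0,"wx": 0,"wy": 0,"wz": 0,"claw": 1},
  {"tx": 0,"ty": 0,"tz": 0,"wx": 0,"wy": 0,"wz": 0,"claw": 1},
  {"tx": 0,"ty": 0,"tz": 0,"wx": 0,"wy": 0,"wz": 0,"claw": 1},
  {"tx": 0,"ty": 0,"tz": 0,"wx": 0,"wy": 0,"wz": 0,"claw": 1},
])

```text
clock: 32.08
tcp_pos: [0.3911, -0.1374, 0.0036]
orientation: [-0.009, 0.986, 0.159, 0.055]
wrist_force: [-2.3, 0.1, 8.4]
finger_gap: 0.0475
grip_force: 80.6
```

Call:
carry_out([
  {"tx": 0,"ty": 0,"tz": 1,"wx": 0,"wy": 0,"wz": 0,"claw": 1},
  {"tx": 0,"ty": 0,"tz": 2,"wx": 0,"wy": 0,"wz": 0,"claw": 1},
  {"tx": 0,"ty": 0,"tz": 4,"wx": 0,"wy": 0,"wz": 0,"claw": 1},
  {"tx": 0,"ty": 0,"tz": 4,"wx": 0,"wy": 0,"wz": 0,"claw": 1},
  {"tx": 0,"ty": 0,"tz": 4,"wx": 0,"wy": 0,"wz": 0,"claw": 1},
  {"tx": 0,"ty": 0,"tz": 0,"wx": 0,"wy": 0,"wz": 0,"claw": 1},
])

```text
clock: 32.83
tcp_pos: [0.3928, -0.1383, 0.1562]
orientation: [-0.007, 0.986, 0.159, 0.057]
wrist_force: [0.6, 1.3, -1.7]
finger_gap: 0.0472
grip_force: 83.0
```

```bash
cat > m4.py <<'E'
from h import *
pr(); c=wrist(); print(held(c)); 
M0=frame(u(RK[2]),-Z); p=np.array([.519,.252,.16]); go(p,M0)
E
python3 m4.py
```

```text
32.83 [-0.597 -0.023 -0.548  0.972  0.088  2.227] [ 0.3928 -0.1383  0.1562] [-0.0068  0.9856  0.1592  0.0572] [ 0.6  1.3 -1.7] 83.01741261966527 0.0472
(28697, array([-0.0443, -0.023 , -0.0129]), array([ 0.063 ,  0.023 , -0.0081]), array([ 0.0164,  0.    , -0.0104]), array([ 0.002, -0.024, -1.   ]), array([-0.117, -0.008,  0.993]))
shift [12.74 38.96  0.58] turn [-0.111  0.059  1.565] rows 9 per row [1.42 4.33 0.06] [-0.012  0.007  0.174]
```

Call:
carry_out([
  {"tx": 0,"ty": 2,"tz": 4,"wx": -0.01,"wy": 0.005,"wz": 0.142,"claw": 1},
  {"tx": 0,"ty": 3,"tz": 4,"wx": -0.01,"wy": 0.005,"wz": 0.142,"claw": 1},
  {"tx": 0,"ty": 4,"tz": 2,"wx": -0.01,"wy": 0.005,"wz": 0.142,"claw": 1},
  {"tx": 0,"ty": 4,"tz": 0,"wx": -0.01,"wy": 0.005,"wz": 0.142,"claw": 1},
  {"tx": 1,"ty": 4,"tz": 0,"wx": -0.01,"wy": 0.005,"wz": 0.142,"claw": 1},
  {"tx": 1.5,"ty": 4,"tz": 0,"wx": -0.01,"wy": 0.005,"wz": 0.142,"claw": 1},
  {"tx": 2,"ty": 4,"tz": 0,"wx": -0.01,"wy": 0.005,"wz": 0.142,"claw": 1},
  {"tx": 2,"ty": 4,"tz": 0,"wx": -0.01,"wy": 0.005,"wz": 0.142,"claw": 1},
])

```text
clock: 33.88
tcp_pos: [0.4553, 0.1543, 0.251]
orientation: [-0.003, 0.744, 0.668, 0.015]
wrist_force: [0.6, 0.5, -1.3]
finger_gap: 0.0476
grip_force: 83.1
```

Call:
carry_out([
  {"tx": 2,"ty": 4,"tz": 0,"wx": -0.01,"wy": 0.005,"wz": 0.142,"claw": 1},
  {"tx": 2,"ty": 3,"tz": -2,"wx": -0.01,"wy": 0.005,"wz": 0.142,"claw": 1},
  {"tx": 2,"ty": 3,"tz": -3,"wx": -0.01,"wy": 0.005,"wz": 0.142,"claw": 1},
  {"tx": 0,"ty": 0,"tz": -4,"wx": 0,"wy": 0,"wz": 0,"claw": 1},
  {"tx": 0,"ty": 0,"tz": 0,"wx": 0,"wy": 0,"wz": 0,"claw": 1},
])

```text
clock: 34.5
tcp_pos: [0.512, 0.2521, 0.1574]
orientation: [-0.003, 0.588, 0.809, -0.005]
wrist_force: [-0.3, -0.4, -1.3]
finger_gap: 0.047
grip_force: 83.1
```

```bash
cat > m4.py <<'E'
from h import *
pr(); c=wrist(); print(held(c)); onrack(c)
M0=frame(u(RK[2]),-Z); p=np.array([.5172,.2533,.0336]); go(p,M0)
E
python3 m4.py
```

```text
34.5 [ 0.317  0.345 -0.092  1.145  0.     1.574] [0.512  0.2521 0.1574] [-0.0033  0.5881  0.8088 -0.0045] [-0.3 -0.4 -1.3] 83.1232473347336 0.047
(28744, array([-0.043 , -0.023 , -0.0129]), array([ 0.0648,  0.023 , -0.0078]), array([ 0.0182,  0.    , -0.0103]), array([ 0.002, -0.024, -1.   ]), array([-0.013, -0.002,  1.   ]))
grey [663.5 394.1  52.   27.9] -67.0 rack x,y [0.1888 0.0899] z 0.0445 tilt 7.5
grey [405.9 215.6 130.1  51.5] -71.8 rack x,y [-0.1115  0.0003] z 0.0444 tilt 0.5
shift [  0.37   0.1  -12.66] turn [ 0.002 -0.006  0.003] rows 3 per row [ 0.12  0.03 -4.22] [ 0.001 -0.002  0.001]
```

Call:
carry_out([
  {"tx": 0.4,"ty": 0.1,"tz": -4,"wx": 0.002,"wy": -0.006,"wz": 0.003,"claw": 1},
  {"tx": 0,"ty": 0,"tz": -4,"wx": 0,"wy": 0,"wz": 0,"claw": 1},
  {"tx": 0,"ty": 0,"tz": -3,"wx": 0,"wy": 0,"wz": 0,"claw": 1},
  {"tx": 0,"ty": 0,"tz": -1,"wx": 0,"wy": 0,"wz": 0,"claw": 1},
  {"tx": 0,"ty": 0,"tz": -0.3,"wx": 0,"wy": 0,"wz": 0,"claw": 1},
  {"tx": 0,"ty": 0,"tz": 0,"wx": 0,"wy": 0,"wz": 0,"claw": 1},
])

```text
clock: 35.3
tcp_pos: [0.521, 0.2542, 0.0414]
orientation: [0.003, 0.587, 0.809, 0.004]
wrist_force: [0.6, 0.3, -2.4]
finger_gap: 0.0472
grip_force: 83.1
```

Call:
carry_out([
  {"tx": 0,"ty": 0,"tz": -0.15,"wx": 0,"wy": 0,"wz": 0,"claw": 1},
  {"tx": 0,"ty": 0,"tz": 0,"wx": 0,"wy": 0,"wz": 0,"claw": 1},
])

```text
clock: 35.55
tcp_pos: [0.5202, 0.2541, 0.039]
orientation: [0.002, 0.587, 0.81, 0.003]
wrist_force: [0.5, -1.1, -1.7]
finger_gap: 0.047
grip_force: 83.1
```

Call:
carry_out([
  {"tx": 0,"ty": 0,"tz": -0.3,"wx": 0,"wy": 0,"wz": 0,"claw": 1},
  {"tx": 0,"ty": 0,"tz": 0,"wx": 0,"wy": 0,"wz": 0,"claw": 1},
])

```text
clock: 35.8
tcp_pos: [0.5196, 0.2539, 0.0351]
orientation: [0.002, 0.587, 0.81, 0.002]
wrist_force: [0.2, -0.4, -1.1]
finger_gap: 0.0472
grip_force: 83.1
```

Call:
carry_out([
  {"tx": 0,"ty": 0,"tz": -0.15,"wx": 0,"wy": 0,"wz": 0,"claw": 1},
  {"tx": 0,"ty": 0,"tz": 0,"wx": 0,"wy": 0,"wz": 0,"claw": 1},
])

```text
clock: 36.05
tcp_pos: [0.5197, 0.254, 0.0348]
orientation: [0.002, 0.587, 0.81, 0.003]
wrist_force: [-3.2, -1.3, 6.8]
finger_gap: 0.0469
grip_force: 84.0
```

Contact. Release, lift and check the rack.

Call:
carry_out([
  {"tx": 0,"ty": 0,"tz": 0,"wx": 0,"wy": 0,"wz": 0,"claw": -1},
  {"tx": 0,"ty": 0,"tz": 0,"wx": 0,"wy": 0,"wz": 0,"claw": -1},
  {"tx": 0,"ty": 0,"tz": 0,"wx": 0,"wy": 0,"wz": 0,"claw": -1},
  {"tx": 0,"ty": 0,"tz": 0,"wx": 0,"wy": 0,"wz": 0,"claw": -1},
  {"tx": -1,"ty": -1,"tz": 5,"wx": 0,"wy": 0,"wz": 0,"claw": -1},
  {"tx": -1,"ty": -2,"tz": 5,"wx": 0,"wy": 0,"wz": 0,"claw": -1},
  {"tx": -2,"ty": -3,"tz": 5,"wx": 0,"wy": 0,"wz": 0,"claw": -1},
  {"tx": -2,"ty": -3,"tz": 5,"wx": 0,"wy": 0,"wz": 0,"claw": -1},
])

```text
clock: 37.05
tcp_pos: [0.4591, 0.1632, 0.2354]
orientation: [0.002, 0.587, 0.81, 0.003]
wrist_force: [1.6, -0.0, -0.1]
finger_gap: 0.0854
grip_force: 0.0
```

Call:
carry_out([
  {"tx": 0,"ty": -3,"tz": 4,"wx": 0,"wy": 0,"wz": 0,"claw": -1},
  {"tx": 0,"ty": 0,"tz": 0,"wx": 0,"wy": 0,"wz": 0,"claw": -1},
  {"tx": 0,"ty": 0,"tz": 0,"wx": 0,"wy": 0,"wz": 0,"claw": -1},
])

```text
clock: 37.42
tcp_pos: [0.4597, 0.134, 0.2733]
orientation: [0.002, 0.587, 0.809, 0.003]
wrist_force: [0.3, 0.2, -0.2]
finger_gap: 0.0852
grip_force: 0.0
```

```bash
cat > m5.py <<'E'
from h import *
C=np.array([.517,-.313]); bx=u(np.radians(-8.2))[:2]; H=C-.05*bx; T=C+.05*bx; print("heat",H,"timer",T)
def kp(pt,ang): # tool down, closing across the bar at world angle ang (bar dir)
    return np.array([pt[0],pt[1],.077+.0187-.0187*2]), None
E
python3 - <<'E'
from h import *
pr(); c=wrist("pics/rack2.png"); onrack(c)
E
```

```text
37.42 [ 0.115  0.111 -0.107  1.346  0.002  1.37 ] [0.4597 0.134  0.2733] [0.0016 0.5873 0.8094 0.0027] [ 0.3  0.2 -0.2] 0.0 0.0852
grey [405.  215.  130.   50.5] -71.9 rack x,y [-0.1126 -0.    ] z 0.0445 tilt 0.1
grey [518.7 253.3 130.   50.9] -72.1 rack x,y [0.0074 0.0011] z 0.0445 tilt 0.2
```

Both plates lie grey up, centred within about 1 mm. Next is the heat knob.

Call:
carry_out([
  {"tx": 0.1,"ty": -5.5,"tz": 0,"wx": 0,"wy": 0,"wz": 0.052,"claw": -1},
  {"tx": 0.1,"ty": -5.5,"tz": 0,"wx": 0,"wy": 0,"wz": 0.052,"claw": -1},
  {"tx": 0.1,"ty": -5.5,"tz": 0,"wx": 0,"wy": 0,"wz": 0.052,"claw": -1},
  {"tx": 0.1,"ty": -5.5,"tz": 0,"wx": 0,"wy": 0,"wz": 0.052,"claw": -1},
  {"tx": 0.1,"ty": -5.5,"tz": 0,"wx": 0,"wy": 0,"wz": 0.052,"claw": -0.5},
  {"tx": 0.1,"ty": -5.5,"tz": -2,"wx": 0,"wy": 0,"wz": 0.052,"claw": -0.2},
  {"tx": 0.1,"ty": -5.5,"tz": -3,"wx": 0,"wy": 0,"wz": 0.052,"claw": 0},
  {"tx": 0.1,"ty": -5.5,"tz": -3,"wx": 0,"wy": 0,"wz": 0.052,"claw": 0},
])

```text
clock: 38.48
tcp_pos: [0.4676, -0.3064, 0.1912]
orientation: [0.0, 0.406, 0.914, 0.003]
wrist_force: [0.5, 0.5, 0.6]
finger_gap: 0.0428
grip_force: 0.0
```

Call:
carry_out([
  {"tx": 0,"ty": 0,"tz": 0,"wx": 0,"wy": 0,"wz": 0,"claw": 0},
  {"tx": 0,"ty": 0,"tz": 0,"wx": 0,"wy": 0,"wz": 0,"claw": 0},
])

```text
clock: 38.72
tcp_pos: [0.4673, -0.3045, 0.1924]
orientation: [-0.001, 0.407, 0.913, 0.004]
wrist_force: [0.8, 0.1, 0.1]
finger_gap: 0.0429
grip_force: 0.0
```

```bash
cat > m5.py <<'E'
from h import *
def knobs(c):
    W=wxyz(c); im=c["image"]; k=(W[...,2]>.080)&(W[...,2]<.096); hsv=cv2.cvtColor(im,cv2.COLOR_BGR2HSV)
    for t,C,m in (("heat",(.4675,-.3058),((hsv[...,0]<10)|(hsv[...,0]>170))&(hsv[...,1]>120)),("timer",(.5665,-.3201),im.max(-1)<90)):
        kk=k&m&(np.hypot(W[...,0]-C[0],W[...,1]-C[1])<.04)
        for b in blobs(kk.astype(np.uint8)*255,60):
            p=wplane(c,b,.088); print(t,len(b),rect(p))
if __name__=="__main__":
    pr(); c=wrist(); knobs(c)
E
python3 m5.py; python3 -c "
from h import *
c=wrist('pics/knob.png')"
```

```text
38.73 [-0.725  0.296 -0.074  1.205  0.007  0.114] [ 0.4673 -0.3045  0.1924] [-6.000e-04  4.073e-01  9.133e-01  3.700e-03] [0.8 0.1 0.1] 0.0 0.0429
heat 1072 (array([ 467.1, -306.6,   43.9,   13.3]), -48.5)
```

View pics/knob.png

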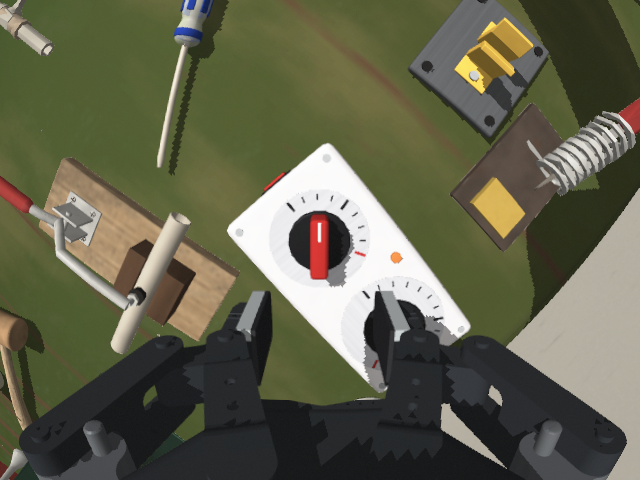

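The heat pointer is at px (319,230) and the red end mark lies 108° clockwise of it, at (360,253). I'll descend and grip the bar.

Call:
carry_out([
  {"tx": 0,"ty": -0.2,"tz": -4,"wx": 0.007,"wy": 0.003,"wz": -0.007,"claw": 0},
  {"tx": 0,"ty": 0,"tz": -4,"wx": 0,"wy": 0,"wz": 0,"claw": 0},
  {"tx": 0,"ty": 0,"tz": -3,"wx": 0,"wy": 0,"wz": 0,"claw": 0},
  {"tx": 0,"ty": 0,"tz": -1.7,"wx": 0,"wy": 0,"wz": 0,"claw": 0},
  {"tx": 0,"ty": 0,"tz": 0,"wx": 0,"wy": 0,"wz": 0,"claw": 0},
], newtons=50)

```text
clock: 39.45
tcp_pos: [0.4677, -0.3058, 0.0667]
orientation: [-0.002, 0.41, 0.912, 0.006]
wrist_force: [-0.5, -0.3, 0.1]
finger_gap: 0.0426
grip_force: 0.0
```

Call:
carry_out([
  {"tx": 0,"ty": 0,"tz": 0,"wx": 0,"wy": 0,"wz": 0,"claw": 1},
  {"tx": 0,"ty": 0,"tz": 0,"wx": 0,"wy": 0,"wz": 0,"claw": 1},
  {"tx": 0,"ty": 0,"tz": 0,"wx": 0,"wy": 0,"wz": 0,"claw": 1},
  {"tx": 0,"ty": 0,"tz": 0,"wx": 0,"wy": 0,"wz": 0,"claw": 1},
])

```text
clock: 39.95
tcp_pos: [0.4688, -0.308, 0.0687]
orientation: [-0.0, 0.41, 0.912, 0.006]
wrist_force: [1.1, 2.5, 6.7]
finger_gap: 0.0115
grip_force: 52.1
```

Call:
carry_out([
  {"tx": 0,"ty": 0,"tz": 0,"wx": 0,"wy": 0,"wz": -0.16,"claw": 1},
  {"tx": 0,"ty": 0,"tz": 0,"wx": 0,"wy": 0,"wz": -0.16,"claw": 1},
  {"tx": 0,"ty": 0,"tz": 0,"wx": 0,"wy": 0,"wz": -0.16,"claw": 1},
  {"tx": 0,"ty": 0,"tz": 0,"wx": 0,"wy": 0,"wz": -0.16,"claw": 1},
  {"tx": 0,"ty": 0,"tz": 0,"wx": 0,"wy": 0,"wz": -0.16,"claw": 1},
  {"tx": 0,"ty": 0,"tz": 0,"wx": 0,"wy": 0,"wz": -0.16,"claw": 1},
  {"tx": 0,"ty": 0,"tz": 0,"wx": 0,"wy": 0,"wz": -0.16,"claw": 1},
  {"tx": 0,"ty": 0,"tz": 0,"wx": 0,"wy": 0,"wz": -0.16,"claw": 1},
])

```text
clock: 40.95
tcp_pos: [0.47, -0.308, 0.0687]
orientation: [0.004, 0.875, 0.484, 0.007]
wrist_force: [4.1, 2.3, 4.5]
finger_gap: 0.0121
grip_force: 51.9
```

Call:
carry_out([
  {"tx": 0,"ty": 0,"tz": 0,"wx": 0,"wy": 0,"wz": -0.16,"claw": 1},
  {"tx": 0,"ty": 0,"tz": 0,"wx": 0,"wy": 0,"wz": -0.16,"claw": 1},
  {"tx": 0,"ty": 0,"tz": 0,"wx": 0,"wy": 0,"wz": -0.16,"claw": 1},
  {"tx": 0,"ty": 0,"tz": 0,"wx": 0,"wy": 0,"wz": 0,"claw": 1},
  {"tx": 0,"ty": 0,"tz": 0,"wx": 0,"wy": 0,"wz": 0,"claw": 1},
])

```text
clock: 41.58
tcp_pos: [0.4703, -0.3083, 0.0687]
orientation: [0.005, 0.964, 0.265, 0.007]
wrist_force: [5.5, 2.9, 3.8]
finger_gap: 0.0118
grip_force: 51.7
```

```bash
python3 - <<'E'
from h import *
pr(); s=env.get_state(); M=rot(s["orientation"]).as_matrix(); y=np.degrees(np.arctan2(M[1,0],M[0,0])); print("yaw",y,"heat est rad",np.radians((-8.2+180-y)),"ft",s["ft_torque"].round(3))
E
```

```text
41.58 [-0.727  0.377 -0.279  0.899  0.007  1.878] [ 0.4703 -0.3083  0.0687] [0.0046 0.9642 0.2649 0.0071] [5.5 2.9 3.8] 51.73266649246216 0.0118
yaw 30.732891789251944 heat est rad 2.462085504544681 ft [ 0.587 -0.681 -0.034]
```

Call:
carry_out([
  {"tx": 0,"ty": 0,"tz": 0,"wx": 0,"wy": 0,"wz": -0.08,"claw": 1},
  {"tx": 0,"ty": 0,"tz": 0,"wx": 0,"wy": 0,"wz": -0.06,"claw": 1},
  {"tx": 0,"ty": 0,"tz": 0,"wx": 0,"wy": 0,"wz": -0.05,"claw": 1},
  {"tx": 0,"ty": 0,"tz": 0,"wx": 0,"wy": 0,"wz": 0,"claw": 1},
  {"tx": 0,"ty": 0,"tz": 0,"wx": 0,"wy": 0,"wz": 0,"claw": 1},
])

```text
clock: 42.2
tcp_pos: [0.4703, -0.3085, 0.0687]
orientation: [0.005, 0.985, 0.174, 0.007]
wrist_force: [5.3, 1.8, 5.1]
finger_gap: 0.0121
grip_force: 60.6
```

```bash
python3 - <<'E'
from h import *
pr(); s=env.get_state(); M=rot(s["orientation"]).as_matrix(); y=np.degrees(np.arctan2(M[1,0],M[0,0])); print("yaw",y,"heat est rad",np.radians((-8.2+180-y)),"ft",s["ft_torque"].round(3))
E
```

```text
42.2 [-0.726  0.377 -0.279  0.898  0.004  2.067] [ 0.4703 -0.3085  0.0687] [0.0051 0.9847 0.1739 0.0068] [5.3 1.8 5.1] 60.63722254650202 0.0121
yaw 20.03069248154071 heat est rad 2.6488741196688994 ft [ 0.334 -0.914  1.299]
```

The heat knob is at its stop (torque 1.3 N m, estimated 2.65 rad). I'll release and move over the timer.

Call:
carry_out([
  {"tx": 0,"ty": 0,"tz": 0,"wx": 0,"wy": 0,"wz": 0.05,"claw": 0},
  {"tx": 0,"ty": 0,"tz": 0,"wx": 0,"wy": 0,"wz": 0,"claw": 0},
  {"tx": 0,"ty": 0,"tz": 0,"wx": 0,"wy": 0,"wz": 0,"claw": 0},
  {"tx": 0,"ty": 0,"tz": 3,"wx": 0,"wy": 0,"wz": 0,"claw": 0},
  {"tx": 0,"ty": 0,"tz": 4,"wx": 0,"wy": 0,"wz": 0,"claw": 0},
  {"tx": 0,"ty": 0,"tz": 5,"wx": 0,"wy": 0,"wz": 0.17,"claw": 0},
  {"tx": 1,"ty": 0,"tz": 0,"wx": 0,"wy": 0,"wz": 0.18,"claw": 0},
  {"tx": 1,"ty": -0.2,"tz": 0,"wx": 0,"wy": 0,"wz": 0.18,"claw": 0},
])

```text
clock: 43.2
tcp_pos: [0.4882, -0.3101, 0.1881]
orientation: [0.003, 0.894, 0.449, 0.006]
wrist_force: [0.3, -0.0, 0.8]
finger_gap: 0.0428
grip_force: 0.0
```

Call:
carry_out([
  {"tx": 1,"ty": -0.2,"tz": 0,"wx": 0,"wy": 0,"wz": 0.18,"claw": 0},
  {"tx": 1,"ty": -0.2,"tz": 0,"wx": 0,"wy": 0,"wz": 0.18,"claw": 0},
  {"tx": 1,"ty": -0.2,"tz": 0,"wx": 0,"wy": 0,"wz": 0.18,"claw": 0},
  {"tx": 1,"ty": -0.2,"tz": 0,"wx": 0,"wy": 0,"wz": 0.18,"claw": 0},
  {"tx": 1,"ty": -0.2,"tz": 0,"wx": 0,"wy": 0,"wz": 0.18,"claw": 0},
  {"tx": 1,"ty": 0,"tz": 0,"wx": 0,"wy": 0,"wz": 0.18,"claw": 0},
  {"tx": 1,"ty": 0,"tz": 0,"wx": 0,"wy": 0,"wz": 0.18,"claw": 0},
  {"tx": 1,"ty": 0,"tz": 0,"wx": 0,"wy": 0,"wz": 0.18,"claw": 0},
])

```text
clock: 44.2
tcp_pos: [0.5678, -0.3198, 0.1867]
orientation: [-0.002, 0.376, 0.927, 0.005]
wrist_force: [-0.2, -1.1, -0.0]
finger_gap: 0.0432
grip_force: 0.0
```

Call:
carry_out([
  {"tx": 0,"ty": 0,"tz": 0,"wx": 0,"wy": 0,"wz": 0,"claw": 0},
  {"tx": 0,"ty": 0,"tz": 0,"wx": 0,"wy": 0,"wz": 0,"claw": 0},
])

```text
clock: 44.45
tcp_pos: [0.5673, -0.3197, 0.1867]
orientation: [-0.002, 0.38, 0.925, 0.005]
wrist_force: [-0.4, 0.0, 0.3]
finger_gap: 0.0426
grip_force: 0.0
```

```bash
python3 m5.py; python3 - <<'E'
from h import *
c=wrist("pics/knob2.png")
a=np.radians(-51.4); M=frame(np.cross(-Z,u(a)),-Z); go(np.array([.5665,-.3201,.19]),M)
E
```

```text
44.45 [-0.641  0.483  0.19   1.285  0.01   0.138] [ 0.5673 -0.3197  0.1867] [-0.0021  0.3798  0.925   0.0055] [-0.4  0.   0.3] 0.0 0.0426
heat 1137 (array([ 469.6, -307.5,   44.1,   13.5]), 23.1)
timer 1222 (array([ 566.4, -321.4,   49.7,   13.3]), -50.5)
shift [-0.08 -0.03  0.3 ] turn [-2.000e-03 -1.700e-02  3.023e+00] rows 17 per row [-0.   -0.    0.02] [-0.    -0.001  0.178]
```

View pics/knob2.png

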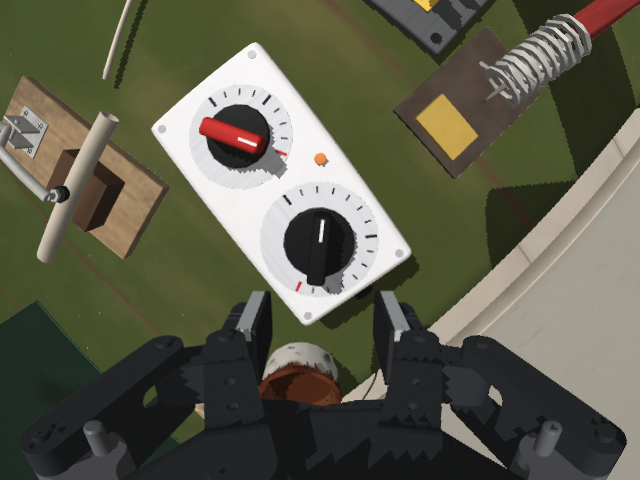

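The heat pointer sits on its red mark. The timer pointer is at px (321,228), about 200° before its red mark at (298,287). I'll turn the tool back half a turn for one long wind.

Call:
carry_out([
  {"tx": 0,"ty": 0,"tz": 0,"wx": 0,"wy": 0,"wz": 0.18,"claw": 0},
  {"tx": 0,"ty": 0,"tz": 0,"wx": 0,"wy": 0,"wz": 0.18,"claw": 0},
  {"tx": 0,"ty": 0,"tz": 0,"wx": 0,"wy": 0,"wz": 0.18,"claw": 0},
  {"tx": 0,"ty": 0,"tz": 0,"wx": 0,"wy": 0,"wz": 0.18,"claw": 0},
  {"tx": 0,"ty": 0,"tz": 0,"wx": 0,"wy": 0,"wz": 0.18,"claw": 0},
  {"tx": 0,"ty": 0,"tz": 0,"wx": 0,"wy": 0,"wz": 0.18,"claw": 0},
  {"tx": 0,"ty": 0,"tz": 0,"wx": 0,"wy": 0,"wz": 0.18,"claw": 0},
  {"tx": 0,"ty": 0,"tz": 0,"wx": 0,"wy": 0,"wz": 0.18,"claw": 0},
])

```text
clock: 45.55
tcp_pos: [0.5674, -0.3198, 0.1872]
orientation: [-0.005, -0.328, 0.945, 0.003]
wrist_force: [0.5, -0.6, 0.9]
finger_gap: 0.0429
grip_force: 0.0
```

Call:
carry_out([
  {"tx": 0,"ty": 0,"tz": 0,"wx": 0,"wy": 0,"wz": 0.18,"claw": 0},
  {"tx": 0,"ty": 0,"tz": 0,"wx": 0,"wy": 0,"wz": 0.18,"claw": 0},
  {"tx": 0,"ty": 0,"tz": 0,"wx": 0,"wy": 0,"wz": 0.18,"claw": 0},
  {"tx": 0,"ty": 0,"tz": 0,"wx": 0,"wy": 0,"wz": 0.18,"claw": 0},
  {"tx": 0,"ty": 0,"tz": 0,"wx": 0,"wy": 0,"wz": 0.18,"claw": 0},
  {"tx": 0,"ty": 0,"tz": 0,"wx": 0,"wy": 0,"wz": 0.18,"claw": 0},
  {"tx": 0,"ty": 0,"tz": 0,"wx": 0,"wy": 0,"wz": 0.18,"claw": 0},
  {"tx": 0,"ty": 0,"tz": 0,"wx": 0,"wy": 0,"wz": 0.16,"claw": 0},
])

```text
clock: 46.55
tcp_pos: [0.5674, -0.3198, 0.1872]
orientation: [0.006, 0.864, -0.503, 0.001]
wrist_force: [-0.1, 0.3, -0.5]
finger_gap: 0.0428
grip_force: 0.0
```

Call:
carry_out([
  {"tx": 0,"ty": 0,"tz": 0,"wx": 0,"wy": 0,"wz": 0.18,"claw": 0},
  {"tx": 0,"ty": 0,"tz": 0,"wx": 0,"wy": 0,"wz": 0,"claw": 0},
  {"tx": 0,"ty": 0,"tz": 0,"wx": 0,"wy": 0,"wz": 0,"claw": 0},
])

```text
clock: 46.92
tcp_pos: [0.5676, -0.3198, 0.1871]
orientation: [0.006, 0.904, -0.426, 0.001]
wrist_force: [0.1, 0.5, -0.2]
finger_gap: 0.0426
grip_force: 0.0
```

```bash
cat > m6.py <<'E'
from h import *
pr(); s=env.get_state(); M=rot(s["orientation"]).as_matrix(); y=np.degrees(np.arctan2(M[1,0],M[0,0])); print("yaw",y,"timer est",np.radians((-8.2-y)%360),"ft",s["ft_torque"].round(3))
a=np.radians(-50.5); M=frame(np.cross(-Z,u(a)),-Z); go(np.array([.5664,-.3214,.066]),M)
E
python3 m6.py
```

```text
46.92 [-0.631  0.474  0.177  1.269 -0.01  -2.892] [ 0.5676 -0.3198  0.1871] [ 0.0056  0.9045 -0.4265  0.0015] [ 0.1  0.5 -0.2] 0.0 0.0426
yaw -50.485910154178505 timer est 0.738028359392918 ft [-0.011  0.013 -0.047]
shift [ -0.12  -0.16 -12.11] turn [ 0.011 -0.002 -0.   ] rows 3 per row [-0.04 -0.05 -4.04] [ 0.004 -0.001 -0.   ]
```

Call:
carry_out([
  {"tx": -0.1,"ty": -0.2,"tz": -4,"wx": 0.011,"wy": -0.002,"wz": 0,"claw": 0},
  {"tx": 0,"ty": 0,"tz": -4,"wx": 0,"wy": 0,"wz": 0,"claw": 0},
  {"tx": 0,"ty": 0,"tz": -3,"wx": 0,"wy": 0,"wz": 0,"claw": 0},
  {"tx": 0,"ty": 0,"tz": -1.1,"wx": 0,"wy": 0,"wz": 0,"claw": 0},
  {"tx": 0,"ty": 0,"tz": 0,"wx": 0,"wy": 0,"wz": 0,"claw": 0},
], newtons=60)

```text
clock: 47.55
tcp_pos: [0.5665, -0.3216, 0.0657]
orientation: [0.0, 0.905, -0.425, -0.0]
wrist_force: [0.6, 0.4, -0.3]
finger_gap: 0.0426
grip_force: 0.0
```

Call:
carry_out([
  {"tx": 0,"ty": 0,"tz": 0,"wx": 0,"wy": 0,"wz": 0,"claw": 1},
  {"tx": 0,"ty": 0,"tz": 0,"wx": 0,"wy": 0,"wz": 0,"claw": 1},
  {"tx": 0,"ty": 0,"tz": 0,"wx": 0,"wy": 0,"wz": 0,"claw": 1},
  {"tx": 0,"ty": 0,"tz": 0,"wx": 0,"wy": 0,"wz": 0,"claw": 1},
])

```text
clock: 48.05
tcp_pos: [0.5678, -0.3225, 0.0679]
orientation: [0.0, 0.905, -0.425, 0.002]
wrist_force: [-0.3, 0.3, 7.0]
finger_gap: 0.0117
grip_force: 60.2
```

Call:
carry_out([
  {"tx": 0,"ty": 0,"tz": 0,"wx": 0,"wy": 0,"wz": -0.16,"claw": 1},
  {"tx": 0,"ty": 0,"tz": 0,"wx": 0,"wy": 0,"wz": -0.16,"claw": 1},
  {"tx": 0,"ty": 0,"tz": 0,"wx": 0,"wy": 0,"wz": -0.16,"claw": 1},
  {"tx": 0,"ty": 0,"tz": 0,"wx": 0,"wy": 0,"wz": -0.16,"claw": 1},
  {"tx": 0,"ty": 0,"tz": 0,"wx": 0,"wy": 0,"wz": -0.16,"claw": 1},
  {"tx": 0,"ty": 0,"tz": 0,"wx": 0,"wy": 0,"wz": -0.16,"claw": 1},
  {"tx": 0,"ty": 0,"tz": 0,"wx": 0,"wy": 0,"wz": -0.16,"claw": 1},
  {"tx": 0,"ty": 0,"tz": 0,"wx": 0,"wy": 0,"wz": -0.16,"claw": 1},
])

```text
clock: 49.05
tcp_pos: [0.5689, -0.3224, 0.0679]
orientation: [0.001, -0.47, 0.882, -0.002]
wrist_force: [3.8, 0.7, 5.1]
finger_gap: 0.0117
grip_force: 60.1
```

```bash
python3 m6.py
```

```text
49.05 [-6.390e-01  5.460e-01 -7.000e-03  1.013e+00  1.000e-03 -1.618e+00] [ 0.5689 -0.3224  0.0679] [ 0.0014 -0.4705  0.8824 -0.0019] [3.8 0.7 5.1] 60.1161128282547 0.0117
yaw -123.87241728718288 timer est 2.0188645354021486 ft [ 0.119 -0.426  0.101]
shift [-0.25  0.1  -0.19] turn [-1.000e-03  5.000e-03  1.281e+00] rows 8 per row [-0.03  0.01 -0.02] [-0.     0.001  0.16 ]
```

Going well; 2.2 rad more.

Call:
carry_out([
  {"tx": 0,"ty": 0,"tz": 0,"wx": 0,"wy": 0,"wz": -0.16,"claw": 1},
  {"tx": 0,"ty": 0,"tz": 0,"wx": 0,"wy": 0,"wz": -0.16,"claw": 1},
  {"tx": 0,"ty": 0,"tz": 0,"wx": 0,"wy": 0,"wz": -0.16,"claw": 1},
  {"tx": 0,"ty": 0,"tz": 0,"wx": 0,"wy": 0,"wz": -0.16,"claw": 1},
  {"tx": 0,"ty": 0,"tz": 0,"wx": 0,"wy": 0,"wz": -0.16,"claw": 1},
  {"tx": 0,"ty": 0,"tz": 0,"wx": 0,"wy": 0,"wz": -0.16,"claw": 1},
  {"tx": 0,"ty": 0,"tz": 0,"wx": 0,"wy": 0,"wz": -0.16,"claw": 1},
  {"tx": 0,"ty": 0,"tz": 0,"wx": 0,"wy": 0,"wz": -0.16,"claw": 1},
])

```text
clock: 50.05
tcp_pos: [0.5693, -0.3234, 0.0679]
orientation: [0.003, 0.15, 0.989, -0.001]
wrist_force: [4.1, -2.3, 3.1]
finger_gap: 0.0116
grip_force: 59.9
```

Call:
carry_out([
  {"tx": 0,"ty": 0,"tz": 0,"wx": 0,"wy": 0,"wz": -0.16,"claw": 1},
  {"tx": 0,"ty": 0,"tz": 0,"wx": 0,"wy": 0,"wz": -0.16,"claw": 1},
  {"tx": 0,"ty": 0,"tz": 0,"wx": 0,"wy": 0,"wz": -0.16,"claw": 1},
  {"tx": 0,"ty": 0,"tz": 0,"wx": 0,"wy": 0,"wz": -0.16,"claw": 1},
  {"tx": 0,"ty": 0,"tz": 0,"wx": 0,"wy": 0,"wz": -0.16,"claw": 1},
  {"tx": 0,"ty": 0,"tz": 0,"wx": 0,"wy": 0,"wz": -0.05,"claw": 1},
  {"tx": 0,"ty": 0,"tz": 0,"wx": 0,"wy": 0,"wz": 0,"claw": 1},
  {"tx": 0,"ty": 0,"tz": 0,"wx": 0,"wy": 0,"wz": 0,"claw": 1},
])

```text
clock: 51.05
tcp_pos: [0.5688, -0.3239, 0.0679]
orientation: [0.003, 0.542, 0.84, -0.0]
wrist_force: [2.1, -4.4, 4.2]
finger_gap: 0.0116
grip_force: 60.1
```

```bash
python3 m6.py
```

```text
51.05 [-0.64   0.546 -0.007  1.012 -0.     0.506] [ 0.5688 -0.3239  0.0679] [ 3.000e-03  5.419e-01  8.404e-01 -4.000e-04] [ 2.1 -4.4  4.2] 60.095781683921814 0.0116
yaw 114.36659082376339 timer est 4.1439947443602465 ft [-0.716 -0.463 -0.089]
shift [-0.24  0.25 -0.19] turn [ 0.007 -0.005 -2.877] rows 16 per row [-0.01  0.02 -0.01] [ 0.   -0.   -0.18]
```

Call:
carry_out([
  {"tx": 0,"ty": 0,"tz": 0,"wx": 0,"wy": 0,"wz": -0.05,"claw": 1},
  {"tx": 0,"ty": 0,"tz": 0,"wx": 0,"wy": 0,"wz": -0.05,"claw": 1},
  {"tx": 0,"ty": 0,"tz": 0,"wx": 0,"wy": 0,"wz": -0.03,"claw": 1},
  {"tx": 0,"ty": 0,"tz": 0,"wx": 0,"wy": 0,"wz": 0,"claw": 1},
  {"tx": 0,"ty": 0,"tz": 0,"wx": 0,"wy": 0,"wz": 0,"claw": 1},
])

```text
clock: 51.68
tcp_pos: [0.5687, -0.3239, 0.068]
orientation: [0.003, 0.594, 0.805, -0.001]
wrist_force: [2.4, -5.2, 4.3]
finger_gap: 0.0116
grip_force: 76.4
```

```bash
python3 m6.py
```

```text
51.67 [-6.400e-01  5.460e-01 -7.000e-03  1.012e+00 -1.000e-03  6.320e-01] [ 0.5687 -0.3239  0.068 ] [ 3.100e-03  5.936e-01  8.047e-01 -7.000e-04] [ 2.4 -5.2  4.3] 76.43994309939444 0.0116
yaw 107.16660830955486 timer est 4.269658145319204 ft [-0.957 -0.282  1.84 ]
shift [-0.23  0.25 -0.2 ] turn [ 0.007 -0.005 -2.752] rows 16 per row [-0.01  0.02 -0.01] [ 0.    -0.    -0.172]
```

At the stop. I'll release, rise, and check the knobs and plates.

Call:
carry_out([
  {"tx": 0,"ty": 0,"tz": 0,"wx": 0,"wy": 0,"wz": 0.05,"claw": 0},
  {"tx": 0,"ty": 0,"tz": 0,"wx": 0,"wy": 0,"wz": 0,"claw": 0},
  {"tx": 0,"ty": 0,"tz": 0,"wx": 0,"wy": 0,"wz": 0,"claw": 0},
  {"tx": 0,"ty": 0,"tz": 3,"wx": 0,"wy": 0,"wz": 0,"claw": 0},
  {"tx": 0,"ty": 0,"tz": 4,"wx": 0,"wy": 0,"wz": 0,"claw": 0},
  {"tx": 0,"ty": 0,"tz": 5,"wx": 0,"wy": 0,"wz": 0,"claw": 0},
  {"tx": -1,"ty": 0,"tz": 5,"wx": 0,"wy": 0,"wz": 0,"claw": 0},
  {"tx": -2,"ty": 0,"tz": 4,"wx": 0,"wy": 0,"wz": 0,"claw": 0},
])

```text
clock: 52.68
tcp_pos: [0.537, -0.3217, 0.2779]
orientation: [0.001, 0.575, 0.818, 0.0]
wrist_force: [-0.1, 0.5, 0.2]
finger_gap: 0.0428
grip_force: 0.0
```

Call:
carry_out([
  {"tx": -4,"ty": 3,"tz": 0,"wx": 0,"wy": 0,"wz": 0,"claw": 0},
  {"tx": -4,"ty": 3,"tz": 0,"wx": 0,"wy": 0,"wz": 0,"claw": 0},
  {"tx": 0,"ty": 0,"tz": 0,"wx": 0,"wy": 0,"wz": 0,"claw": 0},
  {"tx": 0,"ty": 0,"tz": 0,"wx": 0,"wy": 0,"wz": 0,"claw": 0},
])

```text
clock: 53.18
tcp_pos: [0.4572, -0.262, 0.2765]
orientation: [0.001, 0.575, 0.818, 0.0]
wrist_force: [-0.5, -0.1, -0.6]
finger_gap: 0.0426
grip_force: 0.0
```

```bash
python3 m5.py; python3 - <<'E'
from h import *
for n in ("scene","side"):
    c=cam(n); W=xyz(c); im=c["image"].astype(int); k=(abs(W[...,2]-.044)<.008)&(im.max(-1)-im.min(-1)<45)&(im.max(-1)>60)&(np.hypot(W[...,0]-RK[0],W[...,1]-RK[1])<.19)
    for b in blobs(k.astype(np.uint8)*255,100):print(n,len(b),rect(plane(c,b,.044)))
E
```

```text
53.17 [-0.673  0.209  0.018  1.378  0.     0.553] [ 0.4572 -0.262   0.2765] [8.000e-04 5.754e-01 8.179e-01 1.000e-04] [-0.5 -0.1 -0.6] 0.0 0.0426
heat 580 (array([ 468.2, -306.8,   41.7,   14.9]), 20.6)
timer 200 (array([ 559.2, -305.5,   20.2,   13.3]), -65.3)
scene 863 (array([516.9, 252.4, 131.6,  53.4]), -72.2)
scene 1073 (array([403.9, 210.2, 141.5,  58.1]), -75.2)
side 280 (array([385.7, 198.4, 178. ,  73.1]), 81.0)
```

Call:
carry_out([
  {"tx": 2,"ty": -2,"tz": 0,"wx": 0,"wy": 0,"wz": 0.17,"claw": 0},
  {"tx": 2,"ty": -2,"tz": 0,"wx": 0,"wy": 0,"wz": 0.17,"claw": 0},
  {"tx": 2,"ty": -2,"tz": 0,"wx": 0,"wy": 0,"wz": 0,"claw": 0},
  {"tx": 2,"ty": 0,"tz": 0,"wx": 0,"wy": 0,"wz": 0,"claw": 0},
  {"tx": 0,"ty": 0,"tz": 0,"wx": 0,"wy": 0,"wz": 0,"claw": 0},
  {"tx": 0,"ty": 0,"tz": 0,"wx": 0,"wy": 0,"wz": 0,"claw": 0},
])

```text
clock: 54.08
tcp_pos: [0.5367, -0.3218, 0.2754]
orientation: [-0.001, 0.429, 0.904, 0.0]
wrist_force: [-0.5, -0.1, 0.3]
finger_gap: 0.0426
grip_force: 0.0
```

```bash
python3 m5.py; python3 -c "
from h import *
onrack(wrist())"
```

```text
54.08 [-0.668  0.413  0.297  1.456  0.     0.217] [ 0.5367 -0.3218  0.2754] [-6.000e-04  4.286e-01  9.035e-01  2.000e-04] [-0.5 -0.1  0.3] 0.0 0.0426
heat 638 (array([ 468.9, -307.7,   43.5,   13.1]), 22.9)
timer 675 (array([ 566. , -321.4,   49.8,   14. ]), -68.8)
```

The timer bar reads -68.8°, which is 4.20 rad. The heat bar reads 22.9°, which is 2.6 rad. Handing in.

```bash
python3 -c "
from workcell import env
print(env.hand_in())"
```

```text
the job is handed in; nothing more can be done
None
```

I turned both plates grey face up and laid them square across the rails. The heat knob (about 2.6 rad) and then the timer (about 4.2 rad) are at their end stops, and the job is handed in; no verdict came back, and I did not re-measure the tape or mug.

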